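# Reload a sample docking station and clamp it to the click

### The job

Draw every used sample paddle out of the docking station's slots and lay it flat on the floor of the return tray, and slide every fresh paddle waiting on the bench, blade first, into a slot of the station until it is fully home against the end stop. With all that done, turn the station's clamp knob clockwise until its torque limiter clicks and stop at that first click. Leave the other things on the bench where they are.

Things in the scene. Friction and masses are not known exactly. Their poses are not given: they have to be found in the camera images.
- used1_tab (a point): Used paddle, at the start home in slot 1 (one or two of the used ones are present): flat steel blade 110 x 40 x 5 mm, 0.09 to 0.14 kg, upright grey tab at its tail (30 long, 14 wide, its top 43 mm above the paddle's underside). Site at the tab's centre, 24 mm above the underside, 15 mm from the tail; x points to the leading edge 95 mm ahead, z up
- used2_tab (a point): Used paddle, at the start home in slot 2 (one or two of the used ones are present): flat steel blade 110 x 40 x 5 mm, 0.09 to 0.14 kg, upright grey tab at its tail (30 long, 14 wide, its top 43 mm above the paddle's underside). Site at the tab's centre, 24 mm above the underside, 15 mm from the tail; x points to the leading edge 95 mm ahead, z up
- used3_tab (a point): Used paddle, at the start home in slot 3 (one or two of the used ones are present): flat steel blade 110 x 40 x 5 mm, 0.09 to 0.14 kg, upright grey tab at its tail (30 long, 14 wide, its top 43 mm above the paddle's underside). Site at the tab's centre, 24 mm above the underside, 15 mm from the tail; x points to the leading edge 95 mm ahead, z up
- fresh1_tab (a point): Fresh paddle lying on the bench left of the station (two or three are present), alike: flat steel blade 110 x 40 x 5 mm, 0.09 to 0.14 kg, upright grey tab at its tail (30 long, 14 wide, its top 43 mm above the paddle's underside). Site at the tab's centre, 24 mm above the underside, 15 mm from the tail; x points to the leading edge 95 mm ahead, z up
- fresh1_tip (a point): Middle of the leading edge of fresh1, 2.5 mm above its underside; axes as its tab
- fresh2_tab (a point): Fresh paddle lying on the bench left of the station (two or three are present), alike: flat steel blade 110 x 40 x 5 mm, 0.09 to 0.14 kg, upright grey tab at its tail (30 long, 14 wide, its top 43 mm above the paddle's underside). Site at the tab's centre, 24 mm above the underside, 15 mm from the tail; x points to the leading edge 95 mm ahead, z up
- fresh2_tip (a point): Middle of the leading edge of fresh2, 2.5 mm above its underside; axes as its tab
- fresh3_tab (a point): Fresh paddle lying on the bench left of the station (two or three are present), alike: flat steel blade 110 x 40 x 5 mm, 0.09 to 0.14 kg, upright grey tab at its tail (30 long, 14 wide, its top 43 mm above the paddle's underside). Site at the tab's centre, 24 mm above the underside, 15 mm from the tail; x points to the leading edge 95 mm ahead, z up
- fresh3_tip (a point): Middle of the leading edge of fresh3, 2.5 mm above its underside; axes as its tab
- dock: Docking station, fixed, origin on the bench, x away from the robot; 100 mm deep, y from -163 to +143 mm. Slot mouths in its front face (x = -50 mm). Slots at y = +95, +25, -45 mm end at a stop at x = +22 mm; a paddle fully home has its tab centre at x = -73 mm. Clear roof, top 27 mm (rail behind to 35 mm). White block 36 mm high at the -y end carries the clamp knob
- slot1_end (a point): Slot 1 (1 is leftmost, +y), 44 mm wide, 11 mm high, floor 8 mm above the bench, 72 mm deep, mouth flared to 53 mm over 16 mm, and a ramp up to the floor 12 mm long before it. Site at the foot of its end stop, 2.5 mm above the floor (where a seated paddle's tip point comes); x points into the slot
- slot2_end (a point): Slot 2 (1 is leftmost, +y), 44 mm wide, 11 mm high, floor 8 mm above the bench, 72 mm deep, mouth flared to 53 mm over 16 mm, and a ramp up to the floor 12 mm long before it. Site at the foot of its end stop, 2.5 mm above the floor (where a seated paddle's tip point comes); x points into the slot
- slot3_end (a point): Slot 3 (1 is leftmost, +y), 44 mm wide, 11 mm high, floor 8 mm above the bench, 72 mm deep, mouth flared to 53 mm over 16 mm, and a ramp up to the floor 12 mm long before it. Site at the foot of its end stop, 2.5 mm above the floor (where a seated paddle's tip point comes); x points into the slot
- knob_grip (a point): Black clamp knob on the white block: upright bar grip 50 mm long (its x), 14 mm thick (its y), on a 50 mm disc; point at the bar's centre 69 mm above the bench, bar top 86, disc top 52 mm. Turns about the vertical through the point; tighten clockwise seen from above
- clamp_screw (a joint): Turn of the screw under the knob, rad, grows clockwise; turns steadily (0.25 N m, stays where left) from its start value of 0.05 to 0.9 up to a hard end at 2.4. An aluminium bar over the slots comes down with it (for show)
- clutch (a joint): Turn of the knob on the screw, rad, clockwise positive (knob = screw + clutch). 0 at first, under 0.2 while the screw turns. Once the screw is at its end the torque rises to about 0.4 N m near 0.2, then drops; the click is at 0.4; past 0.45 it drives itself on, when let go, to a notch near 0.8 and rests there; let go before 0.35 it springs back. The next click, one too many, is at 1.2
- tray: Return tray, fixed, white, open, empty at the start, to the right of the station: 170 x 170 mm outside, 22 mm high, walls and floor 5 mm, origin under its centre, sides along its x and y
- bottle: Amber glass bottle with black cap, 60 mm across, 130 mm tall, loose bystander, origin at the centre of its underside; leave alone
- flask: White plastic bottle, 64 mm across, 140 mm tall, loose bystander, origin at the centre of its underside; leave alone
- beaker: Glass beaker, 60 mm across, 70 mm tall, loose bystander, origin at the centre of its underside; leave alone
- jar: Small glass jar, 48 mm across, 55 mm tall, loose bystander, origin at the centre of its underside; leave alone
- vial: Amber vial, 24 mm across, 40 mm tall, loose bystander, origin at the centre of its underside; leave alone
- mouse: Black computer mouse, 100 x 60 x 34 mm, loose bystander, origin at the centre of its underside; leave alone
- notebook: Paper notebook, 150 x 110 x 12 mm, loose bystander, origin at the centre of its underside; leave alone
Things that resemble listed ones, but are neither listed nor needed, are in the scene too. What is shaped like the part that bears fresh3_tab but pink or red is not meant.

How it is judged:
By the outcome, as a careful person would: the job done as asked, in the order asked, and still so for the second after the job is handed in, with the robot touching nothing.
Of used1, used2, used3 only 1 to 2 are there at a start; the rules pass over those that are not, and their reading is None.
Of fresh1, fresh2, fresh3 only 2 to 3 are there at a start; the rules pass over those that are not, and their reading is None.
At some moment in a run one of fresh1, fresh2, fresh3 may be knocked a few centimetres aside while the robot is not near it.
Once in a run the grip may slacken for a moment while it holds something.
It also fails if it takes over 210 s, if anything falls off the work surface, if the arm or the gripper's body presses on something with over 40 N, if the wrist force passes 120 N, or if a joint passes its speed limit or range.

### The arm

A 6-joint arm with a two-finger parallel gripper is mounted at the origin on the work surface. World frame = base frame: x ahead of the robot, y to its left, z up, the work surface at z = 0. Lengths are in m, angles in rad, forces in N, time in s.
With the tool pointing down it reaches from about 0.425 to 0.95 m from the base axis. Payload 3.5 kg.
Tool frame: the origin (TCP) lies at the very end of the fingers, on their centre line; the grasp point (between the pads) lies 19 mm behind it (grip_depth is the distance from the TCP to the grasp point, in m); x points along the fingers, z is the direction in which the jaws open and shut, and the axes are right-handed (so a half turn about x gives the same grasp; the last joint's range is limited). The gripper opens to 85 mm and grips with 20 to 120 N. Pads are 22 mm wide; open, the fingers measure 114 mm over their backs; the gripper's body (76 mm by 85 mm) begins 54 mm behind the grasp point. The pads swing forward as they close: fully open they stand 13 mm farther back than shut.
Start: joints at [1.149, 0.286, 1.577, -0, 1.279, -0.15], TCP at [0.181, 0.65, 0.231] pointing down, gripper open.
Joint ranges: [-2.77, 2.77], [-0.9, 2.22], [0.21, 2.48], [-1.53, 4.67], [0.24, 2.81], [-2.84, 2.84]. Speed limits (rad/s): [2.79, 2.79, 3.14, 3.14, 3.14, 3.14].

### API

Orientations are given as a unit quaternion [x, y, z, w].
In Python, from plant import get_state, read_camera, calibration, sign_off, recognise, grip_depth gives the robot as it stands. The module is installed in compiled form; this text tells all that it offers.
- The arm moves only by the tool servo_tool, never from a script. Its argument "deltas" is a list that holds one entry, the list of rows, each a list of 4 numbers: the shift along the world's x, y, z scaled (see below), then the turn about the world's z scaled (see below). In form: [[[tx, ty, tz, spin], ...]]. A call has exactly 5 rows; each row is the pose to reach, as a shift and turn from the pose commanded when the call began; what a row does not reach only later rows make up. The controller multiplies each number of a shift by 10 cm and each number of a turn by 90 degrees. A row lasts 1/10 s, in which the tool goes at most 50 mm and 8.59 degrees, less where a joint would pass 70% of its speed; a pose out of reach is approached as far as the arm can. A call with a number of a shift or a turn outside -1 to 1 is refused whole. A call with a gripper value outside its range is refused whole. "claw" is the gripper's target within -1 to 1 (fully open at 1, half-way at 0, shut at -1), set as the call begins (left out, the last holds). The fingers move at their own pace and stop on an object; "force" is the grip in N (left out, the last holds). Time passes only in rows, so rows that repeat a pose let the fingers close, or fill a call up. It gives the time, the measured TCP pose, the force and the opening at its end, in the units of the state.
- get_state(): the state, without advancing time (a new reading comes with each control period).
- read_camera(name): name is "side" or "top" or "wrist"; returns the picture (420x560x3 uint8, blue, green, red); there is no depth.
- calibration(name): a dict with "intrinsics" (3x3 intrinsics, pixels), "R" (3x3) and "t" (3): a world point X has camera coordinates R X + t; the wrist camera has in their place "T_tool_cam" (4x4, takes a point from camera to tool coordinates, whose origin is the TCP and whose axes are the tool frame's). Camera axes: x right, y down, z forward; pixel columns grow to the right and rows downward; lengths in m; the calibration is good to about 2 mm. The wrist camera is an equidistant fisheye: a pixel r from the principal point sees the ray r / f radians off the axis. A picture is of the moment at which its call begins: read the wrist's pose just before it. calibration takes no time and is no camera call.
- sign_off(): hands the job in, once; it reports no verdict.
Trained networks look in the newest picture that a camera, given by its name, has taken for a name from the list of things; names that differ only in an ending like _2 or _b are one class to them, and where a whole thing is asked for, a point or a joint stands for the part that bears it (a point fixed in the world has none). Each returns a list of dicts, best first, with "p" (0 to 1); they miss things now and then, are a little off and sometimes report something else, mostly with a low value. They report only what shows in the picture. A call takes as long as a camera call. They do not tell look-alikes from the thing itself.
- recognise(camera, query): "at" ([x, y, z] in m, in world coordinates, good to about 4 mm: the middle of the surface that is visible of it).
The state is a dict: "time": time; "qpos": joint angles; "dq": joint speeds; "joint_efforts": joint torques, N m; "eef_pos": TCP position; "tcp_rot": TCP orientation; "contact_force": force on the tool from outside, world axes, zero at the start; "wrist_torque": the same for the moment, N m; "opening": opening from 0.0 (shut) to 1.0 (fully open).
Only numpy, scipy, OpenCV 4.12 (cv2) and the standard library are available. Lean on these libraries where they do the work, as an engineer would, in place of code of your own. Each camera call takes 0.05 s, during which the arm holds its last target. There are 200 camera calls.

## Working session

There is one attempt and no reset: what is moved stays moved. The work goes in short steps, Python scripts to look and compute and a tool call to move; the robot and the scene stay as the last step left them, time stands still between calls to the robot, and variables do not carry over. Pictures are saved under pics/ and viewed, about 12 in all and at most 16, crops included, and the job is handed in when it is done.

Besides the shell and the picture viewer there is one more tool, called after "Call:" as name(argument=value, ...), one argument or row to a line, values as JSON. servo_tool: Moves the arm, as the interface text tells. Its arguments: {"type":"object","properties":{"deltas":{"type":"array"},"claw":{"type":"number"},"force":{"type":"number"}},"required":["deltas"]}

```bash
mkdir -p pics; cat > h.py <<'E'
import numpy as np, cv2
from plant import *
def snap(n,f):
    im=read_camera(n); cv2.imwrite('pics/'+f,im); return im
def proj(n,X):
    c=calibration(n); p=np.array(c['R'])@np.array(X)+np.array(c['t']); q=np.array(c['intrinsics'])@p; return q[:2]/q[2]
def unproj(n,uv,z):
    c=calibration(n); R=np.array(c['R']);t=np.array(c['t']);K=np.array(c['intrinsics'])
    d=R.T@np.linalg.inv(K)@np.array([uv[0],uv[1],1.]); o=-R.T@t
    return o+d*(z-o[2])/d[2]
E
python3 - <<'E'
from h import *
s=get_state(); print(s); print(grip_depth)
a=snap('top','top0.png'); b=snap('side','side0.png')
for n in ['top','side']:
    c=calibration(n); print(n,c['intrinsics'],-np.array(c['R']).T@np.array(c['t']))
for q in ['used1_tab','fresh1_tab','knob_grip','dock','tray']:
    for n in ['top']:
        for r in recognise(n,q): print(q,n,np.round(r['at'],3),round(r['p'],2))
E
```

```text
{'time': 0.0, 'qpos': array([ 1.14903530e+00,  2.87181634e-01,  1.57819579e+00,  2.28340394e-05,
        1.27858429e+00, -1.50006487e-01]), 'dq': array([-0.00219016,  0.00068018, -0.00213472, -0.00026025, -0.00046034,
        0.00070037]), 'joint_efforts': array([ 1.98763279e-03, -4.05980122e+01, -2.92624694e+01,  1.04796317e-05,
        5.71738303e-03, -5.75396584e-07]), 'eef_pos': array([0.1808818 , 0.64962726, 0.22992635]), 'tcp_rot': array([-0.42805393,  0.56386118,  0.42726509,  0.56238328]), 'contact_force': array([-0.08538684, -0.15350025, -0.77307564]), 'wrist_torque': array([-0.02019125, -0.02385803,  0.03501715]), 'opening': 0.9995177180768005}
0.0187
top [[429.35701812   0.         278.01606101]
 [  0.         429.35701812 204.56424165]
 [  0.           0.           1.        ]] [ 0.32607771 -0.05724845  1.23236506]
side [[426.54238525   0.         285.0786996 ]
 [  0.         426.54238525 207.96556164]
 [  0.           0.           1.        ]] [ 0.18576786 -0.72336911  0.82633065]
used1_tab top [0.563 0.076 0.017] 0.64
used1_tab top [0.718 0.25  0.088] 0.63
knob_grip top [ 0.656 -0.138  0.051] 0.68
dock top [ 0.637 -0.029  0.033] 0.92
dock top [ 0.688 -0.299  0.036] 0.28
tray top [ 0.502 -0.318  0.005] 0.82
tray top [0.558 0.371 0.002] 0.57
```

View pics/top0.png

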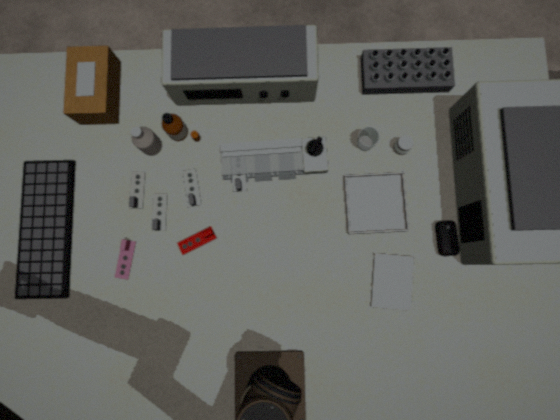

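View pics/side0.png

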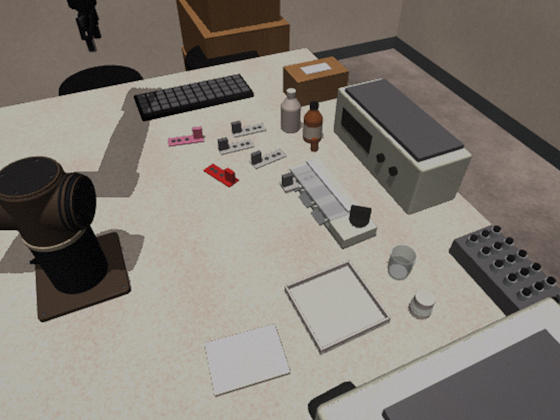

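Three grey fresh paddles have tabs near (133,203), (157,224) and (192,198). One used paddle is in slot 1, with its tab near (238,185). The pink paddle at (125,258) and the red one at (197,240) are decoys. Next I'll enlarge that region.

```bash
python3 - <<'E'
from h import *
im=cv2.imread('pics/top0.png')
c=im[125:245,115:335]; c=cv2.resize(c,None,fx=3.6,fy=3.6,interpolation=cv2.INTER_CUBIC); c=cv2.convertScaleAbs(c,alpha=1.4)
cv2.imwrite('pics/c1.png',c); print(c.shape)
from scipy.spatial.transform import Rotation as Ro
s=get_state(); print(np.round(Ro.from_quat(s['tcp_rot']).as_matrix(),3))
print(np.round(calibration('wrist')['T_tool_cam'],3), calibration('wrist')['intrinsics'])
for n in ['top','side']:
  read_camera(n)
  for q in ['fresh3_tab','fresh1_tip','used1_tab']:
    for r in recognise(n,q): print(q,n,np.round(r['at'],3),round(r['p'],2), np.round(proj(n,r['at'])))
for r in recognise('side','dock')+recognise('side','knob_grip')+recognise('side','tray'): print(np.round(r['at'],3),round(r['p'],2))
E
```

```text
(432, 792, 3)
[[-0.    -0.963  0.268]
 [-0.     0.268  0.963]
 [-1.     0.    -0.001]]
[[-0.001 -0.29   0.957 -0.143]
 [-0.    -0.957 -0.29   0.073]
 [ 1.    -0.     0.    -0.   ]
 [ 0.     0.     0.     1.   ]] [[325.1922621    0.         282.32974979]
 [  0.         325.1922621  204.02202417]
 [  0.           0.           1.        ]]
fresh3_tab top [0.404 0.201 0.005] 0.78 [197. 241.]
fresh3_tab top [0.488 0.307 0.002] 0.63 [161. 213.]
fresh3_tab top [0.356 0.409 0.001] 0.6 [125. 259.]
fresh1_tip top [0.56  0.376 0.004] 0.74 [138. 188.]
used1_tab top [0.566 0.076 0.017] 0.5 [240. 183.]
fresh3_tab side [0.41  0.186 0.005] 0.83 [224. 177.]
fresh3_tab side [0.373 0.397 0.005] 0.64 [192. 140.]
fresh3_tab side [0.48  0.307 0.004] 0.63 [233. 148.]
fresh1_tip side [0.544 0.377 0.001] 0.62 [245. 132.]
fresh1_tip side [ 0.633 -0.059  0.032] 0.58 [334. 204.]
used1_tab side [0.563 0.072 0.02 ] 0.63 [289. 184.]
[ 0.649 -0.146  0.064] 0.71
[0.562 0.071 0.021] 0.62
[ 0.635 -0.056  0.031] 0.61
[ 0.653 -0.151  0.069] 0.84
[ 0.635 -0.056  0.025] 0.31
[ 0.498 -0.316  0.003] 0.78
[0.478 0.308 0.002] 0.61
```

View pics/c1.png

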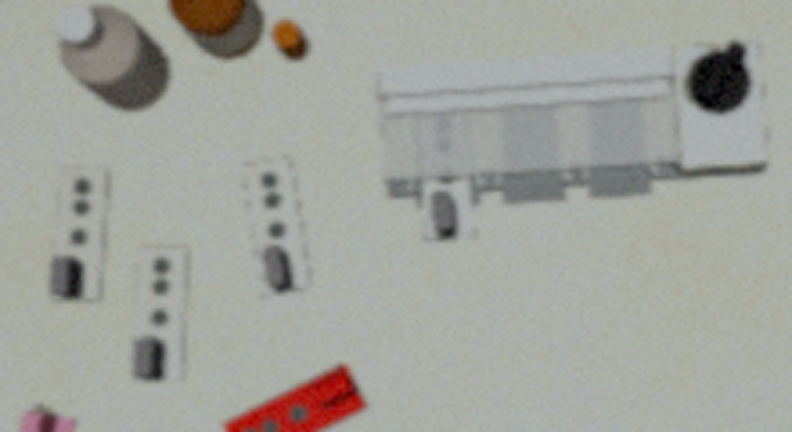

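The crop shows fresh paddles A (tab at 66,277), B (150,358) and C (277,268), all grey with the tab at the tail. The used paddle is in slot 1 (445,210), slots 2 and 3 are empty, and the knob is at (718,80). Red and pink are ruled out by colour. I'll turn these pixels into poses.

```bash
python3 - <<'E'
from h import *
f=lambda u,v,z: unproj('top',(115+(u+.5)/3.6-.5,125+(v+.5)/3.6-.5),z)[:2]
P={'A':[(62,168),(107,168),(101,300),(53,298)],'B':[(142,246),(188,248),(182,380),(135,378)],'C':[(245,163),(291,157),(309,289),(264,296)]}
for k,c in P.items():
    q=np.array([f(*p,.005) for p in c]); tip=(q[0]+q[1])/2; tail=(q[2]+q[3])/2; d=tip-tail
    L=np.linalg.norm(d); tab=(tip+tail)/2-d/L*.040
    print(k,'tab',tab.round(3),'L',L.round(3),'W',np.linalg.norm(q[0]-q[1]).round(3),'yaw',np.arctan2(d[1],d[0]).round(3))
h=lambda *p:f(*p).round(3)
print('tabtops',h(66,262,.043),h(150,343,.043),h(273,252,.043))
print('used tail',h(426,238,.013),h(474,238,.013),'tabtop',h(443,193,.051),h(443,216,.051))
a,b=f(535,201,.0),f(621,195,.0); print('ramps',a,b, np.linalg.norm(a-b))
A,B=f(378,75,.035),f(763,42,.036);print('back',A,B,np.linalg.norm(A-B)); 
C,D=f(766,165,.0),f(684,165,.036);print(C,D); print('knob top',h(718,78,.086),h(716,82,.052))
u=f(450,238,.013);print(u)
g=lambda u,v,z:unproj('top',(u,v),z)[:2].round(3)
print('tray',g(344,174,.022),g(403,173,.022),g(406,232,.022),g(347,234,.022))
E
```

```text
A tab [0.517 0.38 ] L 0.108 W 0.037 yaw -0.029
B tab [0.451 0.312] L 0.107 W 0.038 yaw -0.029
C tab [0.52  0.213] L 0.111 W 0.038 yaw 0.146
tabtops [0.527 0.376] [0.462 0.309] [0.531 0.213]
used tail [0.545 0.097] [0.544 0.058] tabtop [0.574 0.078] [0.555 0.078]
ramps [0.57599125 0.00930134] [ 0.57930869 -0.06068243] 0.07006235650053913
back [0.67466719 0.1318503 ] [ 0.69367693 -0.1766248 ] 0.30906028094784993
[ 0.60136779 -0.17902984] [ 0.59488304 -0.11086167]
knob top [ 0.651 -0.136] [ 0.657 -0.137]
[0.54472025 0.07729637]
tray [ 0.585 -0.224] [ 0.584 -0.392] [ 0.415 -0.39 ] [ 0.413 -0.225]
```

Call:
servo_tool(
  deltas=[
    [[0.13,-0.19,0,0.04],[0.25,-0.38,0,0.08],[0.38,-0.57,0,0.13],[0.5,-0.76,0,0.17],[0.63,-0.95,0,0.21]],
  ],
  claw=0,
  force=60,
)

```text
time: 1.4
eef_pos: [0.2445, 0.5545, 0.2314]
tcp_rot: [-0.515, 0.484, 0.515, 0.485]
contact_force: [-0.4, -0.7, -1.1]
opening: 0.499
```

Call:
servo_tool(
  deltas=[
    [[0.13,-0.19,0,0],[0.25,-0.38,0,0],[0.38,-0.57,0,0],[0.5,-0.76,0,0],[0.63,-0.95,0,0]],
  ],
)

```text
time: 1.9
eef_pos: [0.3075, 0.4594, 0.2315]
tcp_rot: [0.514, -0.485, -0.514, -0.485]
contact_force: [0.2, 0.7, 0.1]
opening: 0.499
```

Call:
servo_tool(
  deltas=[
    [[0.13,-0.19,0,0],[0.25,-0.38,0,0],[0.38,-0.57,0,0],[0.5,-0.76,0,0],[0.63,-0.95,0,0]],
  ],
)

```text
time: 2.4
eef_pos: [0.3706, 0.3645, 0.2316]
tcp_rot: [0.514, -0.485, -0.514, -0.485]
contact_force: [0.8, 0.4, -0.3]
opening: 0.496
```

Call:
servo_tool(
  deltas=[
    [[0.13,-0.19,0,0],[0.25,-0.38,0,0],[0.38,-0.57,0,0],[0.5,-0.76,0,0],[0.63,-0.95,0,0]],
  ],
)

```text
time: 2.9
eef_pos: [0.4336, 0.2694, 0.2315]
tcp_rot: [0.514, -0.485, -0.514, -0.485]
contact_force: [-0.4, 0.9, 0.1]
opening: 0.501
```

Call:
servo_tool(
  deltas=[
    [[0.13,-0.19,0,0],[0.25,-0.38,0,0],[0.38,-0.57,0,0],[0.5,-0.76,0,0],[0.63,-0.95,0,0]],
  ],
)

```text
time: 3.4
eef_pos: [0.4966, 0.1744, 0.2315]
tcp_rot: [0.514, -0.485, -0.514, -0.485]
contact_force: [0.2, 0.3, -0.6]
opening: 0.5
```

Call:
servo_tool(
  deltas=[
    [[0.13,-0.19,0,0],[0.25,-0.38,0,0],[0.38,-0.57,0,0],[0.64,-0.97,0,0],[0.64,-0.97,0,0]],
  ],
)

```text
time: 3.9
eef_pos: [0.5624, 0.0744, 0.2317]
tcp_rot: [0.514, -0.486, -0.512, -0.486]
contact_force: [-0.1, 0.2, 0.2]
opening: 0.495
```

```bash
cat >> h.py <<'E'
from scipy.spatial.transform import Rotation as Ro
def wpose():
    s=get_state(); R=Ro.from_quat(s['tcp_rot']).as_matrix(); T=np.eye(4);T[:3,:3]=R;T[:3,3]=s['eef_pos']
    return T@np.array(calibration('wrist')['T_tool_cam'])
def wun(T,uv,z):
    K=np.array(calibration('wrist')['intrinsics']); d=(np.array(uv)-K[:2,2])/K[0,0]; r=np.hypot(*d)
    v=np.array([*(d/r*np.sin(r)),np.cos(r)]); v=T[:3,:3]@v; o=T[:3,3]
    return (o+v*(z-o[2])/v[2])[:2]
def look(f):
    T=wpose(); im=snap('wrist',f); np.save('pics/'+f+'.npy',T); s=get_state()
    R=Ro.from_quat(s['tcp_rot']).as_matrix(); print('tcp',s['eef_pos'].round(4),'yaw',round(float(np.arctan2(-R[0,2],R[1,2])),4),'t',round(s['time'],2),'F',s['contact_force'].round(1),'op',round(s['opening'],3))
    return im,T
E
python3 - <<'E'
from h import *
look('w1.png')
for r in recognise('wrist','used1_tab')+recognise('wrist','knob_grip'): print(np.round(r['at'],3),round(r['p'],2))
E
```

```text
tcp [0.5612 0.0763 0.2314] yaw 0.0545 t 3.95 F [0.  1.6 0.4] op 0.499
[0.565 0.076 0.015] 0.96
[ 0.662 -0.371  0.012] 0.39
[ 0.651 -0.132  0.058] 0.94
[0.547 0.375 0.   ] 0.66
[0.698 0.204 0.018] 0.53
```

View pics/w1.png

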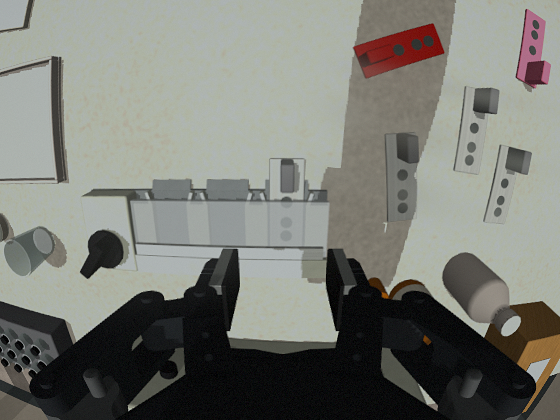

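The wrist view shows the used paddle's tab at (288,176), its tail edge at (269–306,158) and slot ramps at (173,180) and (228,180). The knob bar runs from (105,245) to (85,275). I'll refine the dock pose from this.

```bash
python3 - <<'E'
from h import *
T=np.load('pics/w1.png.npy')
f=lambda u,v,z:wun(T,(u,v),z).round(4)
print('tail',f(269,158,.013),f(306,158,.013),'tabtop',f(281,160,.051),f(295,160,.051),f(281,192,.051),f(295,192,.051))
print('ramps',f(153,180,0),f(192,180,0),f(207,180,0),f(249,180,0))
print('rooffront',f(131,200,.027),f(328,200,.027),'rail',f(131,247,.035),f(327,247,.035), 'rail back',f(131,267,.035),f(327,277,.035))
print('block',f(83,193,.036),f(129,193,.036))
print('knob',f(118,235,.086),f(122,248,.086),f(83,270,.086),f(92,277,.086),'disc',f(104,250,.052))
im=cv2.imread('pics/w1.png'); cv2.imwrite('pics/c2.png',cv2.resize(im[140:300,60:340],None,fx=2.8,fy=2.8,interpolation=cv2.INTER_CUBIC))
E
```

```text
tail [0.546  0.0578] [0.5437 0.0994] tabtop [0.5414 0.0713] [0.5406 0.0854] [0.5747 0.073 ] [0.5739 0.0874]
ramps [ 0.5805 -0.0868] [ 0.5786 -0.0351] [ 0.5778 -0.0162] [0.5755 0.0348]
rooffront [ 0.5996 -0.1065] [0.5874 0.1263] rail [ 0.6582 -0.1093] [0.6413 0.1295] rail back [ 0.6869 -0.1134] [0.6811 0.1339]
block [ 0.5912 -0.1717] [ 0.5883 -0.1039]
knob [ 0.6203 -0.0966] [ 0.6351 -0.0938] [ 0.67   -0.1538] [ 0.6777 -0.1423] disc [ 0.6578 -0.14  ]
```

View pics/c2.png

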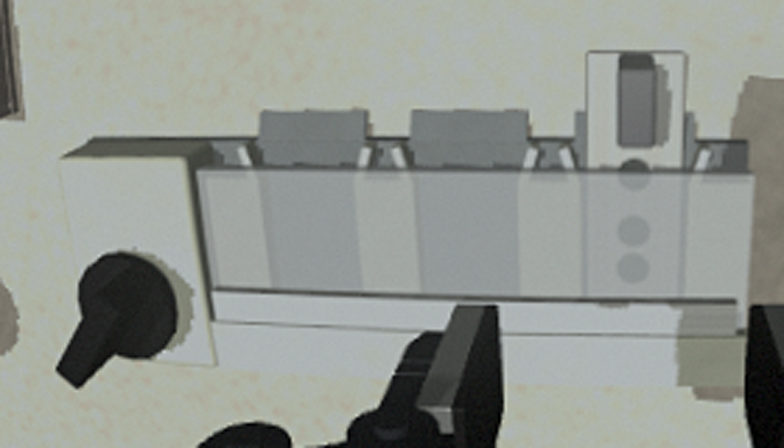

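Call:
servo_tool(
  deltas=[
    [[0,0.01,-0.2,0],[-0.01,0.02,-0.4,0],[-0.01,0.025,-0.6,0],[-0.01,0.025,-0.8,0],[-0.01,0.025,-1.0,0]],
  ],
)

```text
time: 4.55
eef_pos: [0.5584, 0.0821, 0.1308]
tcp_rot: [-0.515, 0.485, 0.515, 0.485]
contact_force: [0.5, -0.0, -0.1]
opening: 0.499
```

Call:
servo_tool(
  deltas=[
    [[0,0,-0.25,0],[0,0,-0.5,0],[0,0,-0.75,0],[0,0,-0.95,0],[0,0,-1.0,0]],
  ],
)

```text
time: 5.05
eef_pos: [0.5565, 0.082, 0.0288]
tcp_rot: [-0.513, 0.486, 0.516, 0.484]
contact_force: [0.6, 0.2, -0.3]
opening: 0.498
```

Call:
servo_tool(
  deltas=[
    [[0,0,-0.07,0],[0,0,-0.135,0],[0,0,-0.135,0],[0,0,-0.135,0],[0,0,-0.135,0]],
  ],
)

```text
time: 5.55
eef_pos: [0.5598, 0.0807, 0.0186]
tcp_rot: [0.515, -0.485, -0.514, -0.486]
contact_force: [-0.6, 0.1, -0.1]
opening: 0.501
```

Call:
servo_tool(
  deltas=[
    [[0,0,0,0],[0,0,0,0],[0,0,0,0],[0,0,0,0],[0,0,0,0]],
  ],
  claw=-1,
)

```text
time: 6.05
eef_pos: [0.5597, 0.0802, 0.0183]
tcp_rot: [0.515, -0.485, -0.514, -0.486]
contact_force: [-0.6, -3.9, 2.8]
opening: 0.153
```

Call:
servo_tool(
  deltas=[
    [[-0.15,-0.01,0,0],[-0.3,-0.02,0,0],[-0.45,-0.026,0,0],[-0.6,-0.035,0,0],[-0.75,-0.043,0,0]],
  ],
)

```text
time: 6.55
eef_pos: [0.4841, 0.0768, 0.018]
tcp_rot: [0.515, -0.485, -0.514, -0.486]
contact_force: [-0.3, -0.7, -0.8]
opening: 0.157
```

Call:
servo_tool(
  deltas=[
    [[-0.12,0,0.05,0],[-0.25,0,0.2,0],[-0.25,0,0.4,0],[-0.25,-0.2,0.6,0],[-0.25,-0.4,0.7,-0.03]],
  ],
)

```text
time: 7.05
eef_pos: [0.4594, 0.0368, 0.0891]
tcp_rot: [0.503, -0.496, -0.503, -0.498]
contact_force: [0.6, -0.3, -1.0]
opening: 0.154
```

Call:
servo_tool(
  deltas=[
    [[0,-0.2,0,0],[0,-0.4,0,0],[0,-0.6,0,0],[0,-0.8,0,0],[0,-1.0,0,0]],
  ],
)

```text
time: 7.55
eef_pos: [0.4585, -0.0636, 0.0872]
tcp_rot: [-0.502, 0.497, 0.504, 0.497]
contact_force: [-0.6, -0.6, -1.5]
opening: 0.158
```

Call:
servo_tool(
  deltas=[
    [[0,-0.2,0,0],[0,-0.4,0,0],[0,-0.6,0,0],[0,-0.8,0,0],[0,-1.0,0,0]],
  ],
)

```text
time: 8.05
eef_pos: [0.4587, -0.1635, 0.0871]
tcp_rot: [-0.502, 0.497, 0.504, 0.497]
contact_force: [-0.1, 0.3, -0.9]
opening: 0.156
```

Call:
servo_tool(
  deltas=[
    [[0,-0.2,0,0],[0,-0.4,0,0],[0,-0.6,0,0],[0,-0.8,0,0],[0,-1.0,0,0]],
  ],
)

```text
time: 8.55
eef_pos: [0.4588, -0.2636, 0.0871]
tcp_rot: [-0.502, 0.497, 0.504, 0.497]
contact_force: [-0.3, -0.1, -0.6]
opening: 0.153
```

Call:
servo_tool(
  deltas=[
    [[0,-0.2,0,0],[0,-0.4,0,0],[0,-0.45,0,0],[0,-0.45,0,0],[0,-0.45,0,0]],
  ],
)

```text
time: 9.05
eef_pos: [0.459, -0.308, 0.0875]
tcp_rot: [-0.502, 0.497, 0.503, 0.497]
contact_force: [0.5, 0.3, -0.3]
opening: 0.156
```

```bash
python3 - <<'E'
from h import *
look('w2.png')
for r in recognise('wrist','tray'): print(np.round(r['at'],3),round(r['p'],2))
E
```

```text
tcp [ 0.459  -0.3078  0.0875] yaw 0.0114 t 9.1 F [ 0.3 -0.3 -1.3] op 0.151
[ 0.457 -0.317  0.007] 0.77
```

View pics/w2.png

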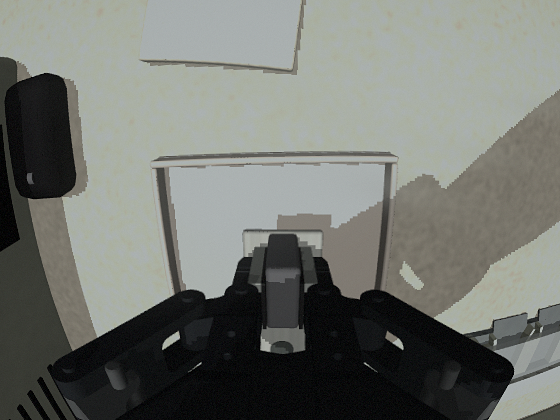

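The wrist view shows the paddle in hand, tail edge at (283,231), centred over the tray (walls at 160 and 393). Lowering it.

Call:
servo_tool(
  deltas=[
    [[0,0,-0.2,0],[0,0,-0.4,0],[0,0,-0.6,0],[0,0,-0.68,0],[0,0,-0.72,0]],
  ],
)

```text
time: 9.65
eef_pos: [0.4587, -0.3075, 0.0152]
tcp_rot: [-0.502, 0.497, 0.504, 0.497]
contact_force: [-9.3, 7.5, 24.9]
opening: 0.155
```

Call:
servo_tool(
  deltas=[
    [[0,0,0,0],[0,0,0,0],[0,0,0,0],[0,0,0,0],[0,0,0,0]],
  ],
  claw=-0.1,
)

```text
time: 10.15
eef_pos: [0.4594, -0.3088, 0.0163]
tcp_rot: [0.503, -0.497, -0.502, -0.497]
contact_force: [0.1, 0.6, 0.1]
opening: 0.447
```

Call:
servo_tool(
  deltas=[
    [[0,0,0.2,0],[0,0,0.4,0],[0,0,0.6,0],[0,0,0.8,0],[0,0,1.0,0]],
  ],
)

```text
time: 10.65
eef_pos: [0.4591, -0.3085, 0.1167]
tcp_rot: [0.503, -0.497, -0.503, -0.497]
contact_force: [-0.1, -0.1, 0.4]
opening: 0.449
```

Call:
servo_tool(
  deltas=[
    [[0,0.2,0.1,0],[0,0.4,0.2,0],[0,0.6,0.3,0],[0,0.8,0.4,0],[0,1.0,0.5,0]],
  ],
)

```text
time: 11.15
eef_pos: [0.459, -0.2078, 0.1663]
tcp_rot: [0.503, -0.497, -0.503, -0.497]
contact_force: [-0.1, -0.5, 0.0]
opening: 0.45
```

Call:
servo_tool(
  deltas=[
    [[0.02,0.2,0.05,0.01],[0.04,0.4,0.05,0.02],[0.06,0.6,0.05,0.04],[0.08,0.8,0.05,0.06],[0.1,1.0,0.05,0.08]],
  ],
)

```text
time: 11.65
eef_pos: [0.4691, -0.1078, 0.171]
tcp_rot: [0.533, -0.464, -0.533, -0.464]
contact_force: [0.9, 0.3, 0.1]
opening: 0.448
```

Call:
servo_tool(
  deltas=[
    [[0.02,0.2,0,0],[0.04,0.4,0,0],[0.06,0.6,0,0],[0.08,0.8,0,0],[0.1,1.0,0,0]],
  ],
)

```text
time: 12.15
eef_pos: [0.4791, -0.0078, 0.171]
tcp_rot: [0.533, -0.465, -0.533, -0.465]
contact_force: [0.1, 0.4, -0.2]
opening: 0.453
```

Call:
servo_tool(
  deltas=[
    [[0.02,0.2,0,0],[0.04,0.4,0,0],[0.06,0.6,0,0],[0.08,0.8,0,0],[0.1,1.0,0,0]],
  ],
)

```text
time: 12.65
eef_pos: [0.4891, 0.0922, 0.1709]
tcp_rot: [0.533, -0.465, -0.533, -0.465]
contact_force: [0.0, -0.4, -0.6]
opening: 0.455
```

Call:
servo_tool(
  deltas=[
    [[0.05,0.2,0,0],[0.1,0.4,0,0],[0.2,0.6,0,0],[0.3,0.9,0,0],[0.3,0.9,0,0]],
  ],
)

```text
time: 13.15
eef_pos: [0.5198, 0.1838, 0.1711]
tcp_rot: [0.534, -0.463, -0.534, -0.464]
contact_force: [0.5, -0.4, 0.3]
opening: 0.453
```

```bash
python3 - <<'E'
from h import *
look('w3.png')
for r in recognise('wrist','fresh3_tab'): print(np.round(r['at'],3),round(r['p'],2))
E
```

```text
tcp [0.5193 0.1825 0.1709] yaw 0.139 t 13.2 F [-0.7 -0.3 -0.1] op 0.453
[0.368 0.401 0.004] 0.95
[0.487 0.309 0.004] 0.67
[0.406 0.206 0.004] 0.6
```

View pics/w3.png

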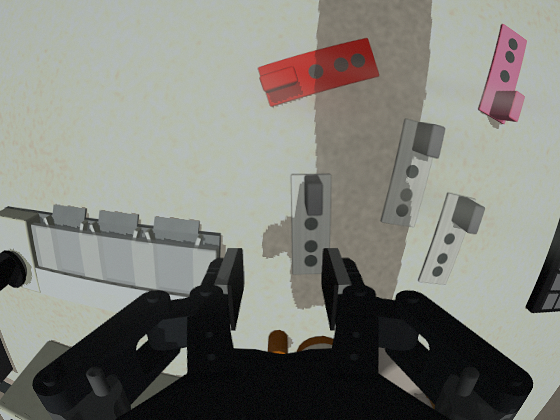

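Paddle C's corners are at (291,174), (331,173), (330,274) and (293,274). It has a grey tab and is not red or pink. A and B are also visible.

```bash
cat >> h.py <<'E'
def pad(T,c):  # tailL tailR tipR tipL
    q=np.array([wun(T,p,.005) for p in c]); tail=(q[0]+q[1])/2; tip=(q[2]+q[3])/2; d=tip-tail; L=np.linalg.norm(d)
    w=(q[1]-q[0])/2+(q[2]-q[3])/2
    print('tab',((tip+tail)/2-d/L*.04).round(4),'L',L.round(4),'W',np.linalg.norm(w).round(4),'yaw',np.arctan2(d[1],d[0]).round(4))
E
python3 - <<'E'
from h import *
T=np.load('pics/w3.png.npy')
pad(T,[(291,174),(331,173),(330,274),(293,274)])
print(wun(T,(306,180),.043),wun(T,(322,195),.043))
pad(T,[(403,119),(444,126),(420,226),(381,220)])
pad(T,[(451,194),(482,204),(443,283),(418,278)])
E
```

```text
tab [0.5207 0.2124] L 0.1106 W 0.0398 yaw 0.1736
[0.50472622 0.20176859] [0.51592548 0.21770809]
tab [0.4498 0.3153] L 0.108 W 0.0471 yaw -0.0122
tab [0.5185 0.3873] L 0.1048 W 0.0421 yaw -0.1449
```

Call:
servo_tool(
  deltas=[
    [[0.01,0.15,-0.2,0.01],[0.015,0.3,-0.4,0.015],[0.015,0.3,-0.6,0.015],[0.015,0.3,-0.8,0.015],[0.015,0.3,-1.0,0.015]],
  ],
  claw=0,
)

```text
time: 13.75
eef_pos: [0.5204, 0.2104, 0.0701]
tcp_rot: [0.538, -0.459, -0.538, -0.458]
contact_force: [-0.7, -0.2, -1.2]
opening: 0.501
```

Call:
servo_tool(
  deltas=[
    [[0,0,-0.2,0],[0,0,-0.4,0],[0,0,-0.6,0],[0,0,-0.61,0],[0,0,-0.61,0]],
  ],
)

```text
time: 14.25
eef_pos: [0.5203, 0.2106, 0.0097]
tcp_rot: [-0.538, 0.459, 0.538, 0.458]
contact_force: [0.7, 0.3, 0.2]
opening: 0.503
```

Call:
servo_tool(
  deltas=[
    [[0,0,0,0],[0,0,0,0],[0,0,0,0],[0,0,0,0],[0,0,0,0]],
  ],
  claw=-1,
)

```text
time: 14.75
eef_pos: [0.5219, 0.2117, 0.0115]
tcp_rot: [0.539, -0.458, -0.538, -0.459]
contact_force: [-0.6, -1.1, 5.9]
opening: 0.157
```

Call:
servo_tool(
  deltas=[
    [[0,0,0.1,0],[0,0,0.2,0],[0,0,0.3,0],[-0.1,-0.1,0.3,-0.02],[-0.2,-0.2,0.3,-0.04]],
  ],
)

```text
time: 15.25
eef_pos: [0.5011, 0.1915, 0.041]
tcp_rot: [0.524, -0.475, -0.523, -0.476]
contact_force: [-0.2, 0.4, -0.0]
opening: 0.154
```

```bash
python3 - <<'E'
from h import *
look('w4.png')
E
```

```text
tcp [0.4987 0.1902 0.04  ] yaw 0.0955 t 15.3 F [-0.8  0.5 -1.7] op 0.152
```

Call:
servo_tool(
  deltas=[
    [[-0.1,-0.2,0,-0.01],[-0.2,-0.4,0,-0.02],[-0.3,-0.6,0,-0.025],[-0.39,-0.8,0,-0.025],[-0.39,-1.0,0,-0.025]],
  ],
)

```text
time: 15.8
eef_pos: [0.4605, 0.091, 0.0399]
tcp_rot: [-0.514, 0.485, 0.515, 0.485]
contact_force: [0.6, 0.4, -0.5]
opening: 0.152
```

Call:
servo_tool(
  deltas=[
    [[0,-0.16,-0.1,0],[0,-0.16,-0.19,0],[0,-0.16,-0.19,0],[0,-0.16,-0.19,0],[0,-0.16,-0.19,0]],
  ],
)

```text
time: 16.3
eef_pos: [0.462, 0.0761, 0.0211]
tcp_rot: [0.515, -0.485, -0.514, -0.485]
contact_force: [0.8, 0.6, -0.7]
opening: 0.156
```

```bash
python3 - <<'E'
from h import *
look('w5.png')
im=cv2.imread('pics/w5.png'); cv2.imwrite('pics/c5.png',cv2.resize(im[150:400,100:420],None,fx=2.4,fy=2.4,interpolation=cv2.INTER_CUBIC))
E
```

```text
tcp [0.462  0.076  0.0212] yaw 0.0592 t 16.35 F [-0.2  0.1 -0.7] op 0.161
```

View pics/c5.png

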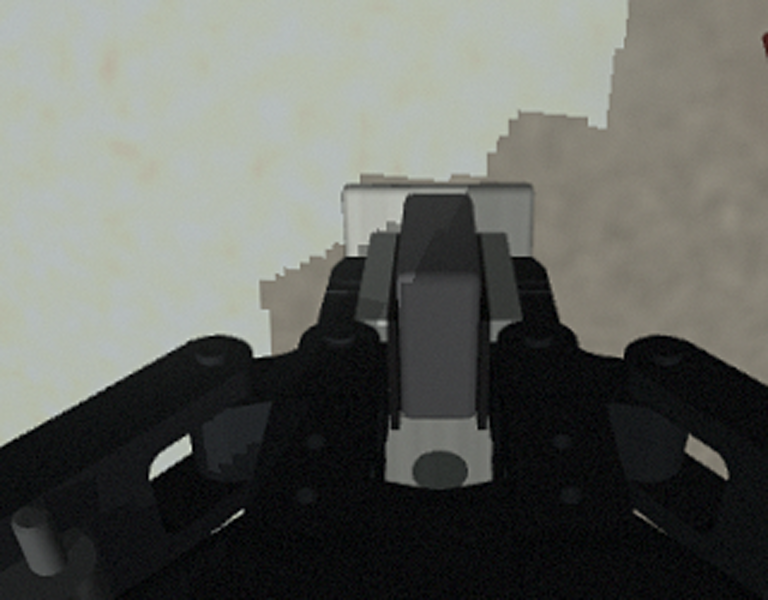

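Call:
servo_tool(
  deltas=[
    [[0.1,-0.005,0,0],[0.2,0,0,0],[0.3,0.005,0,0],[0.4,0.01,0,0],[0.5,0.017,0,0]],
  ],
)

```text
time: 16.85
eef_pos: [0.5119, 0.0767, 0.0204]
tcp_rot: [-0.514, 0.486, 0.515, 0.484]
contact_force: [-2.5, -3.4, -0.9]
opening: 0.156
```

Call:
servo_tool(
  deltas=[
    [[0.07,0.004,0,0],[0.14,0.008,0,0],[0.21,0.012,0,0],[0.28,0.016,0,0],[0.35,0.02,0,0]],
  ],
)

```text
time: 17.35
eef_pos: [0.5464, 0.0785, 0.0204]
tcp_rot: [-0.514, 0.486, 0.514, 0.485]
contact_force: [-2.9, -5.0, -1.4]
opening: 0.148
```

Call:
servo_tool(
  deltas=[
    [[0.03,-0.005,-0.01,0],[0.06,-0.003,-0.01,0],[0.09,-0.001,-0.01,0],[0.12,0.001,-0.01,0],[0.14,0.002,-0.01,0]],
  ],
)

```text
time: 17.85
eef_pos: [0.5605, 0.079, 0.0198]
tcp_rot: [-0.514, 0.486, 0.514, 0.485]
contact_force: [-3.8, -3.8, 0.3]
opening: 0.152
```

Call:
servo_tool(
  deltas=[
    [[0.01,0,-0.005,0],[0.02,0,-0.005,0],[0.03,0,-0.005,0],[0.03,0,-0.005,0],[0.03,0,-0.005,0]],
  ],
)

```text
time: 18.35
eef_pos: [0.5612, 0.0791, 0.0197]
tcp_rot: [-0.513, 0.487, 0.516, 0.483]
contact_force: [-11.8, -5.0, 9.5]
opening: 0.157
```

Call:
servo_tool(
  deltas=[
    [[0.01,0,0.005,0],[0.02,0,0.01,0],[0.02,0,0.01,0],[0.02,0,0.01,0],[0.02,0,0.01,0]],
  ],
)

```text
time: 18.85
eef_pos: [0.5613, 0.0792, 0.0201]
tcp_rot: [-0.511, 0.488, 0.517, 0.482]
contact_force: [-16.4, -5.3, 10.3]
opening: 0.157
```

Call:
servo_tool(
  deltas=[
    [[-0.04,0,0,0],[-0.04,0,0,0],[-0.04,0,0,0],[-0.04,0,0,0],[-0.04,0,0,0]],
  ],
  claw=-0.1,
)

```text
time: 19.35
eef_pos: [0.5622, 0.0795, 0.0205]
tcp_rot: [0.515, -0.485, -0.514, -0.485]
contact_force: [0.7, -0.4, 0.3]
opening: 0.452
```

Call:
servo_tool(
  deltas=[
    [[0,0,0.25,0],[0,0,0.5,0],[0,0,0.7,0],[-0.1,0.1,0.9,0],[-0.2,0.2,1.0,0]],
  ],
)

```text
time: 19.85
eef_pos: [0.543, 0.0994, 0.1227]
tcp_rot: [0.515, -0.484, -0.513, -0.486]
contact_force: [-0.1, 0.8, -0.1]
opening: 0.448
```

Call:
servo_tool(
  deltas=[
    [[-0.1,0.2,0.1,0],[-0.2,0.4,0.2,0],[-0.3,0.6,0.3,-0.02],[-0.4,0.8,0.5,-0.04],[-0.5,1.0,0.5,-0.04]],
  ],
)

```text
time: 20.35
eef_pos: [0.4932, 0.2006, 0.1735]
tcp_rot: [-0.5, 0.499, 0.498, 0.503]
contact_force: [0.5, 0.1, 0.0]
opening: 0.451
```

Call:
servo_tool(
  deltas=[
    [[-0.1,0.2,0,0],[-0.2,0.4,0,0],[-0.3,0.6,0,0],[-0.4,0.8,0,0],[-0.4,0.8,0,0]],
  ],
)

```text
time: 20.85
eef_pos: [0.4507, 0.2811, 0.1703]
tcp_rot: [-0.499, 0.5, 0.5, 0.501]
contact_force: [-0.4, -0.7, -1.0]
opening: 0.449
```

```bash
python3 - <<'E'
from h import *
look('w6.png')
for r in recognise('wrist','fresh3_tab'): print(np.round(r['at'],3),round(r['p'],2))
E
```

```text
tcp [0.4513 0.2801 0.1703] yaw -0.0023 t 20.9 F [-0.4  0.5  0.2] op 0.452
[0.409 0.205 0.003] 0.77
[0.361 0.408 0.005] 0.66
[0.488 0.311 0.002] 0.63
[0.521 0.376 0.008] 0.19
```

View pics/w6.png

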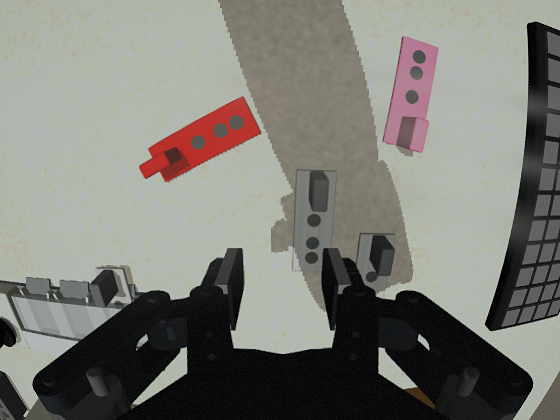

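Paddle B's corners are at (296,169), (337,170), (331,272) and (293,271). A's tail is at (360–395,233). Slot 1 holds C (tab at 105,288).

```bash
python3 - <<'E'
from h import *
T=np.load('pics/w6.png.npy')
pad(T,[(296,169),(337,170),(331,272),(293,271)])
print('A tail',wun(T,(359,233),.005),wun(T,(396,234),.005))
E
```

```text
tab [0.4515 0.3139] L 0.1111 W 0.0407 yaw -0.0117
A tail [0.50253801 0.36066007] [0.50455482 0.40225077]
```

Call:
servo_tool(
  deltas=[
    [[0,0.17,-0.2,-0.01],[0,0.34,-0.4,-0.01],[0,0.34,-0.6,-0.01],[0,0.34,-0.8,-0.01],[0,0.34,-1.0,-0.01]],
  ],
  claw=0,
)

```text
time: 21.45
eef_pos: [0.4525, 0.3125, 0.0695]
tcp_rot: [-0.495, 0.505, 0.494, 0.505]
contact_force: [-0.2, -0.9, -0.4]
opening: 0.501
```

Call:
servo_tool(
  deltas=[
    [[0,0,-0.2,0],[0,0,-0.4,0],[0,0,-0.595,0],[0,0,-0.595,0],[0,0,-0.595,0]],
  ],
)

```text
time: 21.95
eef_pos: [0.4522, 0.3126, 0.0108]
tcp_rot: [-0.495, 0.506, 0.495, 0.505]
contact_force: [0.7, -0.5, 1.2]
opening: 0.503
```

Call:
servo_tool(
  deltas=[
    [[0,0,0,0],[0,0,0,0],[0,0,0,0],[0,0,0,0],[0,0,0,0]],
  ],
  claw=-1,
)

```text
time: 22.45
eef_pos: [0.4529, 0.3138, 0.0124]
tcp_rot: [-0.495, 0.504, 0.494, 0.506]
contact_force: [-0.8, -1.3, 6.1]
opening: 0.155
```

Call:
servo_tool(
  deltas=[
    [[0,0,0.15,0],[0,0,0.3,0],[0,0,0.5,0],[0,-0.1,0.65,0.02],[0,-0.2,0.7,0.05]],
  ],
)

```text
time: 22.95
eef_pos: [0.4529, 0.2939, 0.084]
tcp_rot: [0.516, -0.483, -0.514, -0.486]
contact_force: [-0.0, -0.5, -1.2]
opening: 0.157
```

Call:
servo_tool(
  deltas=[
    [[0,-0.2,0,0],[0,-0.4,0,0],[0,-0.6,0,0],[0,-0.8,0,0],[0,-1.0,0,0]],
  ],
)

```text
time: 23.45
eef_pos: [0.4516, 0.1927, 0.0818]
tcp_rot: [0.515, -0.485, -0.514, -0.485]
contact_force: [0.4, -0.8, -0.5]
opening: 0.155
```

Call:
servo_tool(
  deltas=[
    [[0,-0.2,0,0],[0,-0.4,0,0],[0,-0.6,0,0],[0,-0.8,0,0],[0,-1.0,0,0]],
  ],
)

```text
time: 23.95
eef_pos: [0.4517, 0.0926, 0.0818]
tcp_rot: [0.515, -0.485, -0.514, -0.485]
contact_force: [0.6, -0.2, -0.6]
opening: 0.152
```

Call:
servo_tool(
  deltas=[
    [[0.05,-0.2,0,0],[0.1,-0.4,0,0],[0.13,-0.6,0,0],[0.13,-0.8,0,0],[0.13,-0.91,0,0]],
  ],
)

```text
time: 24.45
eef_pos: [0.4649, 0.0012, 0.0818]
tcp_rot: [0.514, -0.485, -0.514, -0.486]
contact_force: [-0.9, 0.1, -2.0]
opening: 0.155
```

```bash
python3 - <<'E'
from h import *
look('w7.png')
E
```

```text
tcp [4.65e-01 4.00e-04 8.17e-02] yaw 0.0566 t 24.5 F [ 0.8 -1.6 -1.6] op 0.154
```

Call:
servo_tool(
  deltas=[
    [[0,0.026,-0.15,0],[0,0.026,-0.3,0],[0,0.026,-0.45,0],[0,0.026,-0.6,0],[0,0.026,-0.605,0]],
  ],
)

```text
time: 25.0
eef_pos: [0.4628, 0.0059, 0.0188]
tcp_rot: [-0.513, 0.486, 0.516, 0.484]
contact_force: [-0.2, 0.1, -0.0]
opening: 0.158
```

Call:
servo_tool(
  deltas=[
    [[0.1,0.006,0,0],[0.2,0.011,0,0],[0.3,0.017,0,0],[0.4,0.022,0,0],[0.5,0.028,0,0]],
  ],
)

```text
time: 25.5
eef_pos: [0.5152, 0.0074, 0.0206]
tcp_rot: [-0.514, 0.486, 0.515, 0.485]
contact_force: [-4.3, -2.9, 3.2]
opening: 0.15
```

Call:
servo_tool(
  deltas=[
    [[0.07,0.004,0,0],[0.14,0.008,0,0],[0.21,0.012,0,0],[0.28,0.016,0,0],[0.35,0.02,0,0]],
  ],
)

```text
time: 26.0
eef_pos: [0.5496, 0.009, 0.0206]
tcp_rot: [-0.514, 0.486, 0.514, 0.485]
contact_force: [-4.4, -4.3, 4.4]
opening: 0.158
```

Call:
servo_tool(
  deltas=[
    [[0.03,-0.005,0,0],[0.06,-0.003,0,0],[0.09,-0.001,0,0],[0.12,0,0,0],[0.15,0.002,0,0]],
  ],
)

```text
time: 26.5
eef_pos: [0.5644, 0.0096, 0.0206]
tcp_rot: [-0.514, 0.486, 0.514, 0.485]
contact_force: [-6.0, -3.8, 4.3]
opening: 0.151
```

Call:
servo_tool(
  deltas=[
    [[0.01,0,0,0],[0.02,0,0,0],[0.03,0,0,0],[0.03,0,0,0],[0.03,0,0,0]],
  ],
)

```text
time: 27.0
eef_pos: [0.5654, 0.0097, 0.0206]
tcp_rot: [-0.513, 0.487, 0.516, 0.484]
contact_force: [-11.7, -2.8, 10.2]
opening: 0.156
```

Call:
servo_tool(
  deltas=[
    [[0.01,0,0,0],[0.02,0,0,0],[0.02,0,0,0],[0.02,0,0,0],[0.02,0,0,0]],
  ],
)

```text
time: 27.5
eef_pos: [0.5654, 0.0098, 0.0204]
tcp_rot: [-0.511, 0.488, 0.517, 0.482]
contact_force: [-16.7, -3.9, 14.9]
opening: 0.154
```

Call:
servo_tool(
  deltas=[
    [[-0.04,0,0,0],[-0.04,0,0,0],[-0.04,0,0,0],[-0.04,0,0,0],[-0.04,0,0,0]],
  ],
  claw=-0.1,
)

```text
time: 28.0
eef_pos: [0.5661, 0.0101, 0.0203]
tcp_rot: [0.514, -0.485, -0.514, -0.485]
contact_force: [0.5, -0.0, -1.8]
opening: 0.452
```

Call:
servo_tool(
  deltas=[
    [[0,0,0.2,0],[0,0,0.4,0],[0,0,0.6,0],[-0.1,0.1,0.8,0],[-0.1,0.2,1.0,0]],
  ],
)

```text
time: 28.5
eef_pos: [0.5549, 0.0301, 0.1207]
tcp_rot: [-0.514, 0.486, 0.514, 0.485]
contact_force: [1.0, -0.3, -0.2]
opening: 0.449
```

Call:
servo_tool(
  deltas=[
    [[-0.1,0.2,0.1,0],[-0.1,0.4,0.2,0],[-0.1,0.6,0.3,-0.02],[-0.1,0.8,0.4,-0.04],[-0.1,1.0,0.5,-0.06]],
  ],
)

```text
time: 29.0
eef_pos: [0.5457, 0.1308, 0.1708]
tcp_rot: [-0.491, 0.509, 0.491, 0.509]
contact_force: [0.5, -0.9, -0.7]
opening: 0.449
```

Call:
servo_tool(
  deltas=[
    [[-0.05,0.2,0,0],[-0.1,0.4,0,0],[-0.1,0.6,0,-0.02],[-0.1,0.8,0,-0.04],[-0.1,1.0,0,-0.04]],
  ],
)

```text
time: 29.5
eef_pos: [0.5357, 0.2309, 0.1703]
tcp_rot: [-0.475, 0.524, 0.475, 0.524]
contact_force: [0.1, -0.5, -0.1]
opening: 0.449
```

Call:
servo_tool(
  deltas=[
    [[0,0.2,0,0],[0,0.4,0,0],[-0.05,0.6,0,0],[-0.1,0.8,0,0],[-0.15,1.0,0,0]],
  ],
)

```text
time: 30.0
eef_pos: [0.5205, 0.3309, 0.1701]
tcp_rot: [-0.475, 0.524, 0.475, 0.524]
contact_force: [0.3, -0.8, -0.4]
opening: 0.451
```

```bash
python3 - <<'E'
from h import *
look('w8.png')
E
```

```text
tcp [0.5196 0.3334 0.1702] yaw -0.0973 t 30.05 F [-0.6  0.6  0.2] op 0.45
```

View pics/w8.png

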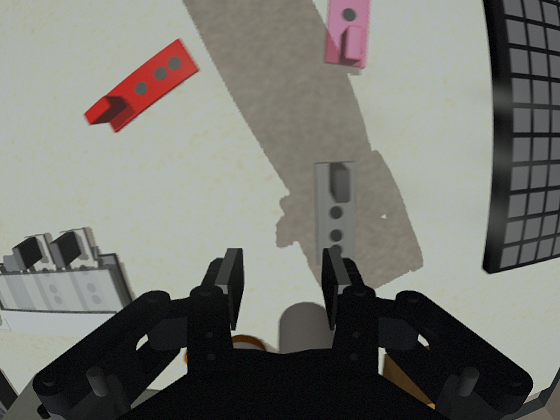

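Paddle A's tail corners are at (315,163) and (356,163), its left edge runs to (317,262), and its right edge to about (353,258). Slots 1 and 2 are filled (tabs at 70,245 and 32,252).

```bash
python3 - <<'E'
from h import *
T=np.load('pics/w8.png.npy')
a,b,c,d,e=[wun(T,p,.005) for p in [(315,163),(356,163),(317,262),(353,245),(356.,163)]]
for n,(p,q) in {'left':(a,c),'right':(b,d)}.items(): print(n,np.arctan2(*(q-p)[::-1]),np.linalg.norm(q-p))
y=np.arctan2(*(c-a)[::-1]); print(a,b,np.linalg.norm(a-b)); m=(a+b)/2
for y in (y,-.03): print(m+.015*np.array([np.cos(y),np.sin(y)]))
E
```

```text
left -0.047679994817677866 0.10585187348501704
right -0.06952193947569009 0.08698054681089419
[0.50256655 0.36404266] [0.5060111  0.40434505] 0.04044931774862619
[0.51927178 0.38347892]
[0.51928207 0.38374392]
```

Call:
servo_tool(
  deltas=[
    [[0,0.17,-0.2,0.01],[0,0.34,-0.4,0.02],[0,0.5,-0.6,0.03],[0,0.5,-0.8,0.03],[0,0.5,-1.0,0.03]],
  ],
  claw=0,
)

```text
time: 30.55
eef_pos: [0.5207, 0.3803, 0.0693]
tcp_rot: [-0.487, 0.512, 0.487, 0.513]
contact_force: [0.4, -0.5, -0.2]
opening: 0.5
```

Call:
servo_tool(
  deltas=[
    [[0,0,-0.2,0],[0,0,-0.4,0],[0,0,-0.595,0],[0,0,-0.595,0],[0,0,-0.595,0]],
  ],
)

```text
time: 31.05
eef_pos: [0.5207, 0.3797, 0.0106]
tcp_rot: [-0.487, 0.513, 0.487, 0.513]
contact_force: [0.4, 0.6, 0.1]
opening: 0.497
```

Call:
servo_tool(
  deltas=[
    [[0,0,0,0],[0,0,0,0],[0,0,0,0],[0,0,0,0],[0,0,0,0]],
  ],
  claw=-1,
)

```text
time: 31.55
eef_pos: [0.5219, 0.3806, 0.0127]
tcp_rot: [-0.487, 0.512, 0.487, 0.514]
contact_force: [0.3, 0.1, 4.9]
opening: 0.154
```

Call:
servo_tool(
  deltas=[
    [[0,0,0.15,0],[0,0,0.3,0],[-0.1,0,0.5,0.02],[-0.2,-0.1,0.65,0.04],[-0.3,-0.2,0.7,0.067]],
  ],
)

```text
time: 32.05
eef_pos: [0.4915, 0.3604, 0.0839]
tcp_rot: [0.514, -0.485, -0.513, -0.487]
contact_force: [-0.1, 0.1, -1.2]
opening: 0.153
```

Call:
servo_tool(
  deltas=[
    [[-0.1,-0.2,0,0],[-0.2,-0.4,0,0],[-0.2,-0.6,0,0],[-0.2,-0.8,0,0],[-0.2,-1.0,0,0]],
  ],
)

```text
time: 32.55
eef_pos: [0.4704, 0.2591, 0.0817]
tcp_rot: [0.513, -0.486, -0.513, -0.487]
contact_force: [-0.6, 0.7, -1.4]
opening: 0.152
```

Call:
servo_tool(
  deltas=[
    [[0,-0.2,0,0],[0,-0.4,0,0],[0,-0.6,0,0],[0,-0.8,0,0],[0,-1.0,0,0]],
  ],
)

```text
time: 33.05
eef_pos: [0.4705, 0.1591, 0.0816]
tcp_rot: [0.513, -0.486, -0.513, -0.487]
contact_force: [1.2, -0.0, -1.8]
opening: 0.154
```

Call:
servo_tool(
  deltas=[
    [[0,-0.2,0,0],[0,-0.4,0,0],[0,-0.6,0,0],[0,-0.8,0,0],[0,-1.0,0,0]],
  ],
)

```text
time: 33.55
eef_pos: [0.4706, 0.0591, 0.0816]
tcp_rot: [0.513, -0.486, -0.513, -0.487]
contact_force: [0.5, -0.2, -1.1]
opening: 0.154
```

Call:
servo_tool(
  deltas=[
    [[0,-0.2,0,0],[0,-0.4,0,0],[0,-0.6,0,0],[0,-0.8,0,0],[0,-1.0,0,0]],
  ],
)

```text
time: 34.05
eef_pos: [0.4706, -0.0409, 0.0816]
tcp_rot: [0.513, -0.486, -0.513, -0.487]
contact_force: [-0.2, 0.0, -0.4]
opening: 0.152
```

Call:
servo_tool(
  deltas=[
    [[0,-0.2,0,0],[0,-0.3,0,0],[0,-0.3,0,0],[0,-0.3,0,0],[0,-0.3,0,0]],
  ],
)

```text
time: 34.55
eef_pos: [0.4705, -0.0693, 0.0808]
tcp_rot: [-0.513, 0.486, 0.514, 0.486]
contact_force: [-0.7, -0.0, -0.6]
opening: 0.154
```

```bash
python3 - <<'E'
from h import *
look('w9.png')
E
```

```text
tcp [ 0.4705 -0.0693  0.0808] yaw 0.0544 t 34.6 F [ 1.3 -0.2 -1.3] op 0.152
```

Call:
servo_tool(
  deltas=[
    [[-0.02,0.03,-0.15,0],[-0.02,0.03,-0.3,0],[-0.02,0.03,-0.45,0],[-0.02,0.03,-0.6,0],[-0.02,0.03,-0.605,0]],
  ],
)

```text
time: 35.1
eef_pos: [0.4668, -0.0658, 0.0183]
tcp_rot: [-0.512, 0.487, 0.515, 0.486]
contact_force: [-0.2, 0.1, -2.3]
opening: 0.155
```

Call:
servo_tool(
  deltas=[
    [[0.1,0.006,0,0],[0.2,0.011,0,0],[0.3,0.017,0,0],[0.4,0.022,0,0],[0.5,0.028,0,0]],
  ],
)

```text
time: 35.6
eef_pos: [0.5201, -0.0644, 0.0208]
tcp_rot: [0.514, -0.486, -0.513, -0.487]
contact_force: [-1.3, -0.2, 1.2]
opening: 0.151
```

Call:
servo_tool(
  deltas=[
    [[0.07,0.004,0,0],[0.14,0.008,0,0],[0.21,0.012,0,0],[0.28,0.016,0,0],[0.35,0.02,0,0]],
  ],
)

```text
time: 36.1
eef_pos: [0.5541, -0.0624, 0.0207]
tcp_rot: [-0.513, 0.487, 0.513, 0.486]
contact_force: [-4.4, -0.6, 5.8]
opening: 0.15
```

Call:
servo_tool(
  deltas=[
    [[0.03,0.002,0,0],[0.06,0.003,0,0],[0.09,0.005,0,0],[0.12,0.007,0,0],[0.15,0.008,0,0]],
  ],
)

```text
time: 36.6
eef_pos: [0.5687, -0.0615, 0.0207]
tcp_rot: [-0.513, 0.487, 0.513, 0.486]
contact_force: [-5.1, -0.5, 5.9]
opening: 0.154
```

Call:
servo_tool(
  deltas=[
    [[0.01,0,0,0],[0.02,0,0,0],[0.03,0,0,0],[0.03,0,0,0],[0.03,0,0,0]],
  ],
)

```text
time: 37.1
eef_pos: [0.5701, -0.0615, 0.0208]
tcp_rot: [-0.512, 0.487, 0.515, 0.485]
contact_force: [-10.5, -1.2, 10.3]
opening: 0.156
```

Call:
servo_tool(
  deltas=[
    [[0.01,0,0,0],[0.02,0,0,0],[0.02,0,0,0],[0.02,0,0,0],[0.02,0,0,0]],
  ],
)

```text
time: 37.6
eef_pos: [0.5702, -0.0614, 0.0207]
tcp_rot: [-0.511, 0.488, 0.516, 0.484]
contact_force: [-15.8, 0.2, 15.0]
opening: 0.157
```

Call:
servo_tool(
  deltas=[
    [[-0.04,0,0,0],[-0.04,0,0,0],[-0.04,0,0,0],[-0.04,0,0,0],[-0.04,0,0,0]],
  ],
  claw=-0.1,
)

```text
time: 38.1
eef_pos: [0.5699, -0.0615, 0.0202]
tcp_rot: [0.513, -0.486, -0.513, -0.487]
contact_force: [0.4, 0.8, -0.2]
opening: 0.446
```

Call:
servo_tool(
  deltas=[
    [[0,0,0.2,0],[0,0,0.4,0],[0,0,0.6,0],[0,0,0.8,0],[0,0,1.0,0]],
  ],
)

```text
time: 38.6
eef_pos: [0.5698, -0.0614, 0.121]
tcp_rot: [0.513, -0.486, -0.513, -0.487]
contact_force: [0.6, 0.5, 0.1]
opening: 0.448
```

Call:
servo_tool(
  deltas=[
    [[0,0,0.2,0],[0.2,-0.2,0.4,0],[0.4,-0.4,0.6,0],[0.6,-0.6,0.8,0],[0.8,-0.7,0.9,0]],
  ],
)

```text
time: 39.1
eef_pos: [0.6514, -0.1334, 0.2129]
tcp_rot: [0.514, -0.486, -0.512, -0.487]
contact_force: [0.5, -0.9, 0.8]
opening: 0.451
```

Call:
servo_tool(
  deltas=[
    [[0.2,0,0,0],[0.4,0,0,0],[0.4,0,0,0],[0.4,0,0,0],[0.4,0,0,0]],
  ],
)

```text
time: 39.6
eef_pos: [0.6889, -0.1313, 0.2099]
tcp_rot: [-0.513, 0.487, 0.514, 0.486]
contact_force: [1.2, -0.3, -0.6]
opening: 0.448
```

```bash
python3 - <<'E'
from h import *
look('w10.png')
for r in recognise('wrist','knob_grip'): print(np.round(r['at'],3),round(r['p'],2))
E
```

```text
tcp [ 0.6889 -0.1313  0.2101] yaw 0.0534 t 39.65 F [ 0.1 -0.3  0.3] op 0.452
[ 0.656 -0.141  0.053] 0.6
```

View pics/w10.png

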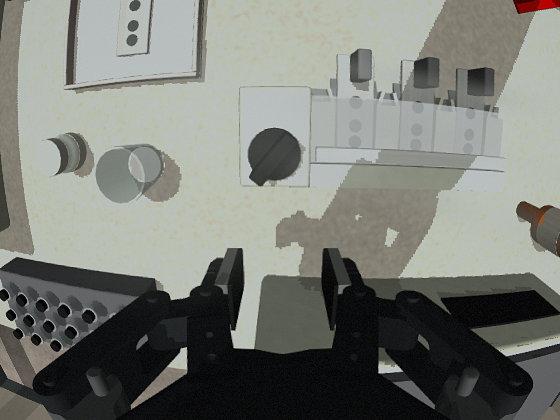

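The used paddle is in the tray (130,30), three paddles sit in the slots, and the knob is at (275,152). I'll enlarge it for the bar angle and the seating.

```bash
python3 - <<'E'
from h import *
im=cv2.imread('pics/w10.png'); c=cv2.resize(im[40:195,235:515],None,fx=2.8,fy=2.8,interpolation=cv2.INTER_CUBIC)
cv2.imwrite('pics/c10.png',cv2.convertScaleAbs(c,alpha=1.25))
E
```

```text
(no output)
```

View pics/c10.png

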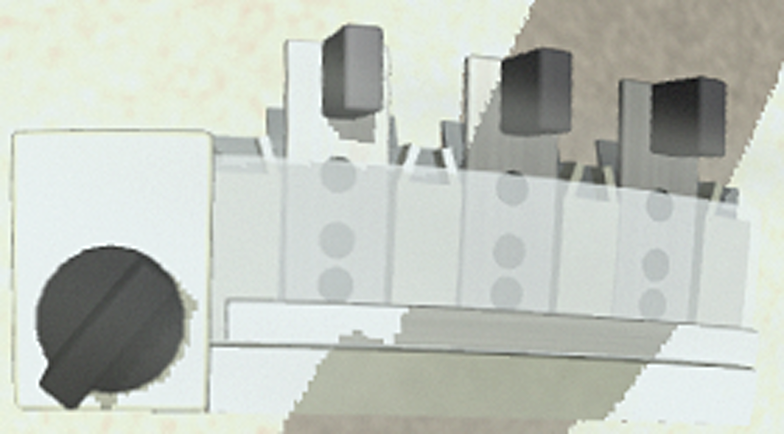

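```bash
python3 - <<'E'
from h import *
T=np.load('pics/w10.png.npy')
f=lambda u,v,z:wun(T,(235+(u+.5)/2.8-.5,40+(v+.5)/2.8-.5),z)
print('cam',T[:3,3])
t=[f(287,40,.013),f(466,57,.013),f(622,80,.013)]
ax=np.array([np.cos(.056),np.sin(.056)])
print('tails',t,[round(float(p@ax),4) for p in t])
print('roof front',f(217,163,.027)@ax, f(600,186,.027)@ax)
print('disc',f(111,318,.052),[f(*p,.052) for p in [(36,318),(185,318),(111,246),(111,392)]])
L=f(138,262,.086),f(40,378,.086); e=f(40,378,.086),f(74,406,.086)
print('edge ang',np.degrees(np.arctan2(*(L[1]-L[0])[::-1])),np.linalg.norm(L[1]-L[0]),'end',e,np.linalg.norm(e[1]-e[0]))
im=cv2.imread('pics/w10.png')[120:185,245:305]; g=cv2.cvtColor(im,cv2.COLOR_BGR2GRAY)
np.set_printoptions(linewidth=250); 
cv2.imwrite('pics/k10.png',cv2.resize(cv2.convertScaleAbs(im,alpha=2.5),None,fx=9,fy=9,interpolation=cv2.INTER_CUBIC))
E
```

```text
cam [ 0.61587841 -0.13575872  0.35328395]
tails [array([ 0.55350243, -0.08201146]), array([ 0.55078817, -0.01159594]), array([0.5476883 , 0.05852309])] [0.548, 0.5493, 0.5501]
roof front 0.5961520644139978 0.59569536550192
disc [ 0.65763319 -0.14074423] [array([ 0.65879268, -0.16578211]), array([ 0.6562822 , -0.11614561]), array([ 0.63359529, -0.14193109]), array([ 0.68289583, -0.13952987])]
edge ang -37.230364601587915 0.04545280237306184 end (array([ 0.67209   , -0.16062323]), array([ 0.6802281 , -0.15006517])) 0.013330464693881416
```

View pics/k10.png

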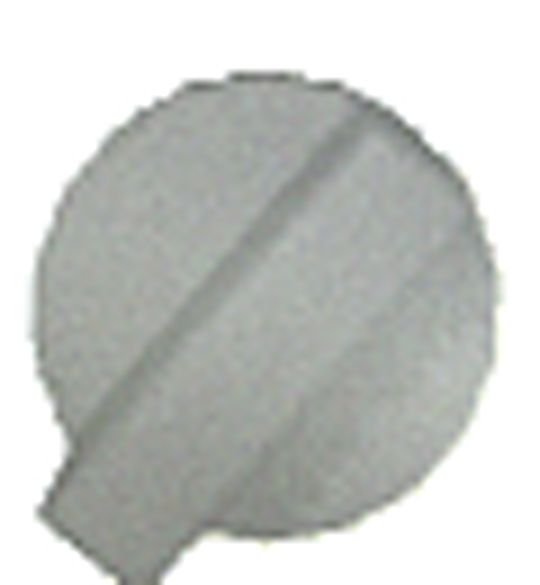

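```bash
python3 - <<'E'
from h import *
s=get_state(); print(s['qpos'].round(3))
T=np.load('pics/w10.png.npy')
f=lambda u,v,z:wun(T,(235+(u+.5)/2.8-.5,40+(v+.5)/2.8-.5),z)
ax=np.array([np.cos(.056),np.sin(.056)])
for p in [(336,285),(508,294),(652,303)]: print(f(*p,.013)@ax)
E
```

```text
[-0.333  0.359  1.524 -0.     1.259 -1.957]
0.6407202844666318
0.6416543610318273
0.6416967595263946
```

Call:
servo_tool(
  deltas=[
    [[-0.2,0,0,0],[-0.4,0.2,0,0],[-0.6,0.3,0,0],[-0.8,0.4,0,0],[-1.0,0.5,0,0]],
  ],
  claw=-1,
)

```text
time: 40.2
eef_pos: [0.5883, -0.081, 0.2105]
tcp_rot: [0.513, -0.486, -0.513, -0.487]
contact_force: [-0.8, 0.6, 0.6]
opening: 0.001
```

Call:
servo_tool(
  deltas=[
    [[-0.2,0.07,0,0],[-0.4,0.1,-0.2,0],[-0.6,0.15,-0.4,0],[-0.75,0.15,-0.6,0],[-0.75,0.15,-0.8,0]],
  ],
)

```text
time: 40.7
eef_pos: [0.5125, -0.066, 0.1297]
tcp_rot: [-0.513, 0.487, 0.513, 0.486]
contact_force: [-0.3, -0.1, -0.4]
opening: -0.004
```

Call:
servo_tool(
  deltas=[
    [[0,0,-0.3,0],[0,0,-0.6,0],[0,0,-0.9,0],[0,0,-0.98,0],[0,0,-0.98,0]],
  ],
)

```text
time: 41.2
eef_pos: [0.5134, -0.0662, 0.0314]
tcp_rot: [-0.512, 0.487, 0.514, 0.486]
contact_force: [0.7, -0.2, 0.4]
opening: 0.003
```

Call:
servo_tool(
  deltas=[
    [[0.07,0,0,0],[0.14,0.01,0,0],[0.2,0.015,0,0],[0.24,0.015,0,0],[0.26,0.015,0,0]],
  ],
)

```text
time: 41.7
eef_pos: [0.5406, -0.065, 0.0328]
tcp_rot: [-0.513, 0.487, 0.514, 0.486]
contact_force: [-5.6, 0.0, 3.9]
opening: 0.003
```

Call:
servo_tool(
  deltas=[
    [[0.01,0,0,0],[0.02,0,0,0],[0.03,0,0,0],[0.04,0,0,0],[0.05,0,0,0]],
  ],
)

```text
time: 42.2
eef_pos: [0.5405, -0.0648, 0.0319]
tcp_rot: [-0.509, 0.489, 0.518, 0.483]
contact_force: [-19.3, -2.3, 14.6]
opening: -0.003
```

Call:
servo_tool(
  deltas=[
    [[-0.2,0,0,0],[-0.34,0.1,0,0],[-0.34,0.3,0,0],[-0.34,0.5,0,0],[-0.34,0.7,0,0]],
  ],
)

```text
time: 42.7
eef_pos: [0.5119, 0.0056, 0.0324]
tcp_rot: [0.513, -0.486, -0.513, -0.487]
contact_force: [0.7, 0.9, 0.7]
opening: -0.006
```

Call:
servo_tool(
  deltas=[
    [[0.1,0.01,0,0],[0.2,0.01,0,0],[0.24,0.01,0,0],[0.28,0.01,0,0],[0.3,0.01,0,0]],
  ],
)

```text
time: 43.2
eef_pos: [0.5375, 0.0054, 0.0315]
tcp_rot: [-0.509, 0.49, 0.517, 0.483]
contact_force: [-15.4, -1.5, 11.6]
opening: 0.0
```

Call:
servo_tool(
  deltas=[
    [[-0.2,0,0,0],[-0.34,0.1,0,0],[-0.34,0.3,0,0],[-0.34,0.5,0,0],[-0.34,0.7,0,0]],
  ],
)

```text
time: 43.7
eef_pos: [0.5083, 0.0758, 0.0324]
tcp_rot: [0.513, -0.487, -0.513, -0.487]
contact_force: [-0.0, -0.4, 0.2]
opening: -0.001
```

Call:
servo_tool(
  deltas=[
    [[0.1,0.01,0,0],[0.2,0.01,0,0],[0.25,0.01,0,0],[0.3,0.01,0,0],[0.32,0.01,0,0]],
  ],
)

```text
time: 44.2
eef_pos: [0.5343, 0.0761, 0.0313]
tcp_rot: [-0.508, 0.491, 0.518, 0.482]
contact_force: [-19.9, -1.6, 14.4]
opening: -0.004
```

Call:
servo_tool(
  deltas=[
    [[-0.2,0,0,0],[-0.35,0,0.2,0],[-0.35,0,0.5,0],[-0.35,0,0.8,0],[-0.35,-0.1,1.0,0]],
  ],
  claw=0,
)

```text
time: 44.7
eef_pos: [0.506, 0.0665, 0.1348]
tcp_rot: [0.514, -0.486, -0.512, -0.487]
contact_force: [0.5, -0.4, -0.2]
opening: 0.499
```

Call:
servo_tool(
  deltas=[
    [[0.1,-0.2,0.2,-0.085],[0.2,-0.4,0.3,-0.17],[0.4,-0.6,0.4,-0.26],[0.6,-0.8,0.4,-0.35],[0.8,-1.0,0.4,-0.445]],
  ],
)

```text
time: 45.2
eef_pos: [0.586, -0.0351, 0.1731]
tcp_rot: [-0.314, 0.634, 0.313, 0.634]
contact_force: [-0.2, -0.2, 0.4]
opening: 0.503
```

Call:
servo_tool(
  deltas=[
    [[0.2,-0.2,0,0],[0.4,-0.4,0,0],[0.6,-0.6,0,0],[0.72,-0.8,0,0],[0.72,-1.0,0,0]],
  ],
)

```text
time: 45.7
eef_pos: [0.6577, -0.1352, 0.1719]
tcp_rot: [-0.315, 0.633, 0.315, 0.633]
contact_force: [1.4, 0.6, 0.2]
opening: 0.5
```

Call:
servo_tool(
  deltas=[
    [[0,-0.07,0,0],[0,-0.07,-0.1,0],[0,-0.07,-0.2,0],[0,-0.07,-0.3,0],[0,-0.07,-0.3,0]],
  ],
)

```text
time: 46.2
eef_pos: [0.6549, -0.1385, 0.1392]
tcp_rot: [-0.314, 0.634, 0.317, 0.631]
contact_force: [1.0, -1.0, -0.2]
opening: 0.499
```

```bash
python3 - <<'E'
from h import *
look('w11.png'); print(get_state()['wrist_torque'])
E
```

```text
tcp [ 0.6556 -0.1388  0.1404] yaw -0.6447 t 46.25 F [ 0.3  0.3 -0.2] op 0.498
[-0.00089942 -0.04899762  0.02465185]
```

View pics/w11.png

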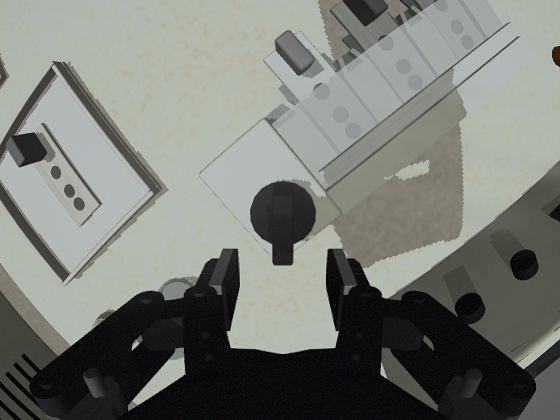

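The bar is centred between the fingers (column 283) and aligned with them. Lowering, gripping and starting to turn.

Call:
servo_tool(
  deltas=[
    [[0,0,-0.2,0],[0,0,-0.4,0],[0,0,-0.6,0],[0,0,-0.8,0],[0,0,-0.835,0]],
  ],
)

```text
time: 46.75
eef_pos: [0.655, -0.1388, 0.0561]
tcp_rot: [-0.314, 0.634, 0.317, 0.632]
contact_force: [0.4, 0.2, -0.6]
opening: 0.504
```

Call:
servo_tool(
  deltas=[
    [[0,0,0,0],[0,0,0,0],[0,0,0,0],[0,0,0,0],[0,0,0,0]],
  ],
  claw=-1,
  force=80,
)

```text
time: 47.25
eef_pos: [0.6575, -0.1403, 0.0605]
tcp_rot: [-0.316, 0.632, 0.315, 0.633]
contact_force: [-0.9, 0.5, 4.4]
opening: 0.145
```

```bash
cat >> h.py <<'E'
def kn():
    s=get_state(); R=Ro.from_quat(s['tcp_rot']).as_matrix(); print('t',round(s['time'],2),'tcp',s['eef_pos'].round(4),'yaw',round(float(np.arctan2(-R[0,2],R[1,2])),4),'F',s['contact_force'].round(1),'M',s['wrist_torque'].round(3),'op',round(s['opening'],3))
E
python3 -c "
from h import *
kn()"
```

```text
t 47.25 tcp [ 0.6575 -0.1403  0.0605] yaw -0.6456 F [-0.9  0.5  4.4] M [0.066 0.218 0.029] op 0.145
```

Call:
servo_tool(
  deltas=[
    [[0,0,0,-0.05],[0,0,0,-0.1],[0,0,0,-0.15],[0,0,0,-0.2],[0,0,0,-0.25]],
  ],
)

```text
time: 47.75
eef_pos: [0.6577, -0.1401, 0.0606]
tcp_rot: [-0.186, 0.682, 0.185, 0.683]
contact_force: [-0.9, 0.1, 3.7]
opening: 0.148
```

```bash
python3 -c "
from h import *
kn()"
```

```text
t 47.75 tcp [ 0.6577 -0.1401  0.0606] yaw -1.0402 F [-0.9  0.1  3.7] M [0.148 0.141 0.203] op 0.148
```

Call:
servo_tool(
  deltas=[
    [[0,0,0,-0.06],[0,0,0,-0.12],[0,0,0,-0.18],[0,0,0,-0.24],[0,0,0,-0.3]],
  ],
)

```text
time: 48.25
eef_pos: [0.658, -0.1401, 0.0606]
tcp_rot: [-0.021, 0.706, 0.02, 0.708]
contact_force: [0.4, 0.4, 4.1]
opening: 0.148
```

```bash
python3 -c "
from h import *
kn()"
```

```text
t 48.25 tcp [ 0.658  -0.1401  0.0606] yaw -1.5122 F [0.4 0.4 4.1] M [ 0.126 -0.011  0.277] op 0.148
```

Call:
servo_tool(
  deltas=[
    [[0,0,0,-0.06],[0,0,0,-0.12],[0,0,0,-0.18],[0,0,0,-0.24],[0,0,0,-0.3]],
  ],
)

```text
time: 48.75
eef_pos: [0.6583, -0.1402, 0.0606]
tcp_rot: [0.145, 0.691, -0.145, 0.694]
contact_force: [1.0, 0.0, 2.5]
opening: 0.145
```

```bash
python3 -c "
from h import *
kn()"
```

```text
t 48.75 tcp [ 0.6583 -0.1402  0.0606] yaw -1.9833 F [1.  0.  2.5] M [ 0.152 -0.208  0.206] op 0.145
```

Call:
servo_tool(
  deltas=[
    [[0,0,0,-0.02],[0,0,0,-0.04],[0,0,0,-0.06],[0,0,0,-0.06],[0,0,0,-0.06]],
  ],
)

```text
time: 49.25
eef_pos: [0.6584, -0.1402, 0.0606]
tcp_rot: [0.176, 0.683, -0.176, 0.686]
contact_force: [2.4, 0.4, 4.6]
opening: 0.147
```

```bash
python3 -c "
from h import *
kn()"
```

```text
t 49.25 tcp [ 0.6584 -0.1402  0.0606] yaw -2.0744 F [2.4 0.4 4.6] M [ 0.146 -0.349  0.082] op 0.147
```

Call:
servo_tool(
  deltas=[
    [[0,0,0,-0.015],[0,0,0,-0.03],[0,0,0,-0.045],[0,0,0,-0.06],[0,0,0,-0.075]],
  ],
)

```text
time: 49.75
eef_pos: [0.6584, -0.1403, 0.0605]
tcp_rot: [0.217, 0.672, -0.216, 0.675]
contact_force: [2.8, 0.9, 5.7]
opening: 0.144
```

```bash
python3 -c "
from h import *
kn()"
```

```text
t 49.75 tcp [ 0.6584 -0.1403  0.0605] yaw -2.193 F [2.8 0.9 5.7] M [ 0.135 -0.434  0.246] op 0.144
```

Call:
servo_tool(
  deltas=[
    [[0,0,0,-0.015],[0,0,0,-0.03],[0,0,0,-0.045],[0,0,0,-0.06],[0,0,0,-0.075]],
  ],
)

```text
time: 50.25
eef_pos: [0.6585, -0.1403, 0.0605]
tcp_rot: [0.256, 0.658, -0.256, 0.661]
contact_force: [4.5, 1.1, 5.1]
opening: 0.15
```

```bash
python3 -c "
from h import *
kn()"
```

```text
t 50.25 tcp [ 0.6585 -0.1403  0.0605] yaw -2.3108 F [4.5 1.1 5.1] M [ 0.146 -0.394  0.219] op 0.15
```

Call:
servo_tool(
  deltas=[
    [[0,0,0,-0.015],[0,0,0,-0.03],[0,0,0,-0.045],[0,0,0,-0.06],[0,0,0,-0.06]],
  ],
)

```text
time: 50.75
eef_pos: [0.6585, -0.1404, 0.0605]
tcp_rot: [0.287, 0.645, -0.286, 0.648]
contact_force: [2.5, 0.8, 5.2]
opening: 0.147
```

```bash
python3 -c "
from h import *
kn()"
```

```text
t 50.75 tcp [ 0.6585 -0.1404  0.0605] yaw -2.4051 F [2.5 0.8 5.2] M [ 0.078 -0.437  0.072] op 0.147
```

Call:
servo_tool(
  deltas=[
    [[0,0,0,-0.01],[0,0,0,-0.02],[0,0,0,-0.03],[0,0,0,-0.04],[0,0,0,-0.05]],
  ],
)

```text
time: 51.25
eef_pos: [0.6585, -0.1404, 0.0605]
tcp_rot: [0.312, 0.633, -0.311, 0.637]
contact_force: [2.5, 1.4, 5.2]
opening: 0.147
```

```bash
python3 -c "
from h import *
kn()"
```

```text
t 51.25 tcp [ 0.6585 -0.1404  0.0605] yaw -2.4828 F [2.5 1.4 5.2] M [ 0.107 -0.453  0.284] op 0.147
```

Call:
servo_tool(
  deltas=[
    [[0,0,0,-0.01],[0,0,0,-0.02],[0,0,0,-0.03],[0,0,0,-0.04],[0,0,0,-0.05]],
  ],
)

```text
time: 51.75
eef_pos: [0.6585, -0.1405, 0.0605]
tcp_rot: [0.336, 0.62, -0.336, 0.624]
contact_force: [3.0, 0.6, 5.0]
opening: 0.143
```

```bash
python3 -c "
from h import *
kn()"
```

```text
t 51.75 tcp [ 0.6585 -0.1405  0.0605] yaw -2.5611 F [3.  0.6 5. ] M [ 0.081 -0.476  0.369] op 0.143
```

Call:
servo_tool(
  deltas=[
    [[0,0,0,-0.01],[0,0,0,-0.02],[0,0,0,-0.03],[0,0,0,-0.04],[0,0,0,-0.05]],
  ],
)

```text
time: 52.25
eef_pos: [0.6586, -0.1405, 0.0605]
tcp_rot: [0.361, 0.607, -0.36, 0.61]
contact_force: [3.9, 1.0, 5.2]
opening: 0.148
```

```bash
python3 -c "
from h import *
kn()"
```

```text
t 52.25 tcp [ 0.6586 -0.1405  0.0605] yaw -2.6399 F [3.9 1.  5.2] M [ 0.045 -0.455  0.329] op 0.148
```

Call:
servo_tool(
  deltas=[
    [[0,0,0,-0.01],[0,0,0,-0.02],[0,0,0,-0.03],[0,0,0,-0.04],[0,0,0,-0.05]],
  ],
)

```text
time: 52.75
eef_pos: [0.6586, -0.1406, 0.0606]
tcp_rot: [0.385, 0.592, -0.384, 0.596]
contact_force: [3.3, 0.6, 5.5]
opening: 0.149
```

```bash
python3 -c "
from h import *
kn()"
```

```text
t 52.75 tcp [ 0.6586 -0.1406  0.0606] yaw -2.7193 F [3.3 0.6 5.5] M [-0.018 -0.568  0.188] op 0.149
```

Call:
servo_tool(
  deltas=[
    [[0,0,0,-0.01],[0,0,0,-0.02],[0,0,0,-0.03],[0,0,0,-0.03],[0,0,0,-0.03]],
  ],
)

```text
time: 53.25
eef_pos: [0.6586, -0.1406, 0.0605]
tcp_rot: [0.399, 0.583, -0.398, 0.586]
contact_force: [3.6, 0.1, 5.2]
opening: 0.146
```

```bash
python3 -c "
from h import *
kn()"
```

```text
t 53.25 tcp [ 0.6586 -0.1406  0.0605] yaw -2.7672 F [3.6 0.1 5.2] M [ 0.017 -0.478 -0.056] op 0.146
```

Call:
servo_tool(
  deltas=[
    [[0,0,0,-0.01],[0,0,0,-0.02],[0,0,0,-0.03],[0,0,0,-0.04],[0,0,0,-0.05]],
  ],
)

```text
time: 53.75
eef_pos: [0.6586, -0.1407, 0.0605]
tcp_rot: [0.422, 0.566, -0.42, 0.57]
contact_force: [3.6, 0.0, 4.6]
opening: 0.147
```

```bash
python3 -c "
from h import *
kn()"
```

```text
t 53.75 tcp [ 0.6586 -0.1407  0.0605] yaw -2.8466 F [3.6 0.  4.6] M [-0.025 -0.548 -0.098] op 0.147
```

Call:
servo_tool(
  deltas=[
    [[0,0,0,-0.01],[0,0,0,-0.02],[0,0,0,-0.03],[0,0,0,-0.04],[0,0,0,-0.05]],
  ],
)

```text
time: 54.25
eef_pos: [0.6586, -0.1407, 0.0605]
tcp_rot: [0.444, 0.549, -0.442, 0.553]
contact_force: [4.1, -0.2, 5.3]
opening: 0.148
```

```bash
python3 -c "
from h import *
kn()"
```

```text
t 54.25 tcp [ 0.6586 -0.1407  0.0605] yaw -2.9258 F [ 4.1 -0.2  5.3] M [ 0.009 -0.525 -0.233] op 0.148
```

Torque peaked near 0.37 N m, fell through zero and reversed, so the clutch has clicked once. Releasing.

Call:
servo_tool(
  deltas=[
    [[0,0,0,0],[0,0,0,0],[0,0,0,0],[0,0,0,0],[0,0,0,0]],
  ],
  claw=0.1,
)

```text
time: 54.75
eef_pos: [0.6562, -0.1398, 0.0582]
tcp_rot: [0.442, 0.552, -0.443, 0.551]
contact_force: [0.0, -0.3, -0.2]
opening: 0.549
```

Call:
servo_tool(
  deltas=[
    [[0,0,0.1,0],[0,0,0.2,0],[0,0,0.4,0],[0,0,0.6,0],[0,0,0.8,0]],
  ],
)

```text
time: 55.25
eef_pos: [0.6571, -0.1401, 0.1411]
tcp_rot: [0.443, 0.551, -0.442, 0.552]
contact_force: [0.4, -0.6, -1.0]
opening: 0.554
```

Call:
servo_tool(
  deltas=[
    [[0,0,0.2,0],[0,0,0.4,0],[-0.2,0,0.6,0],[-0.4,0,0.8,0],[-0.6,0,0.8,0]],
  ],
)

```text
time: 55.75
eef_pos: [0.5981, -0.1407, 0.2245]
tcp_rot: [0.443, 0.549, -0.442, 0.555]
contact_force: [0.8, 0.5, 1.3]
opening: 0.548
```

Call:
servo_tool(
  deltas=[
    [[-0.2,0,0,0],[-0.4,0,0,0],[-0.6,0,0,0],[-0.8,0,0,0],[-1.0,0,0,0]],
  ],
)

```text
time: 56.25
eef_pos: [0.4961, -0.14, 0.2203]
tcp_rot: [0.443, 0.551, -0.442, 0.552]
contact_force: [1.1, -0.1, 0.5]
opening: 0.549
```

```bash
python3 - <<'E'
from h import *
kn(); im=snap('top','top2.png')
cv2.imwrite('pics/c12.png',cv2.resize(cv2.convertScaleAbs(im[115:265,110:425],alpha=1.4),None,fx=2.5,fy=2.5,interpolation=cv2.INTER_CUBIC))
E
```

```text
t 56.25 tcp [ 0.4961 -0.14    0.2203] yaw -2.9231 F [ 1.1 -0.1  0.5] M [-0.02  -0.006  0.014] op 0.549
```

View pics/c12.png

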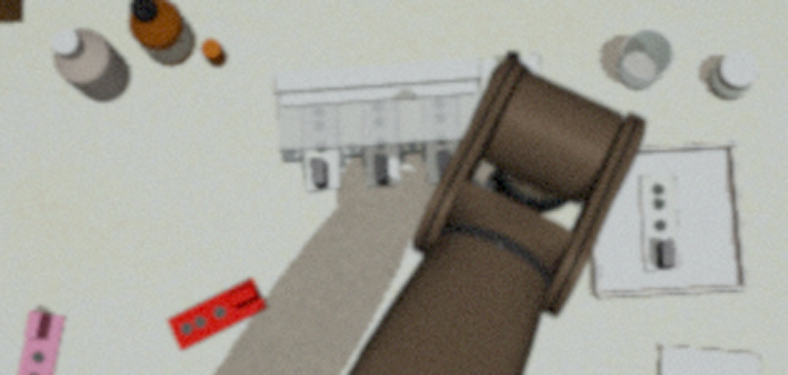

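Call:
servo_tool(
  deltas=[
    [[0,0.2,0,0],[0,0.4,0,0],[0,0.6,0,0],[0,0.8,0,0],[0,1.0,0,0]],
  ],
)

```text
time: 56.8
eef_pos: [0.4973, -0.0393, 0.2202]
tcp_rot: [0.443, 0.551, -0.442, 0.552]
contact_force: [-0.2, -0.8, 0.2]
opening: 0.55
```

Call:
servo_tool(
  deltas=[
    [[0,0.2,0,0],[0,0.4,0,0],[0,0.6,0,0],[0,0.8,0,0],[0,1.0,0,0]],
  ],
)

```text
time: 57.3
eef_pos: [0.4973, 0.061, 0.2202]
tcp_rot: [0.443, 0.551, -0.442, 0.552]
contact_force: [1.0, 0.4, -0.5]
opening: 0.548
```

Call:
servo_tool(
  deltas=[
    [[0,0.2,0,0],[0,0.4,0,0],[0,0.6,0,0],[0,0.8,0,0],[0,1.0,0,0]],
  ],
)

```text
time: 57.8
eef_pos: [0.4972, 0.1611, 0.2201]
tcp_rot: [0.443, 0.551, -0.442, 0.552]
contact_force: [-0.1, 0.1, 0.2]
opening: 0.549
```

```bash
python3 - <<'E'
from h import *
kn(); a=snap('top','top3.png'); b=snap('side','side3.png')
p=cv2.resize(cv2.convertScaleAbs(a[125:195,295:340],alpha=2),(360,560),interpolation=cv2.INTER_CUBIC)
q=cv2.resize(cv2.convertScaleAbs(b[150:250,270:390],alpha=1.6),(432,360),interpolation=cv2.INTER_CUBIC); q=cv2.copyMakeBorder(q,0,200,0,0,cv2.BORDER_CONSTANT)
cv2.imwrite('pics/c13.png',np.hstack([p,q]))
E
```

```text
t 57.8 tcp [0.4972 0.1611 0.2201] yaw -2.9232 F [-0.1  0.1  0.2] M [ 0.03  -0.025 -0.032] op 0.549
```

View pics/c13.png

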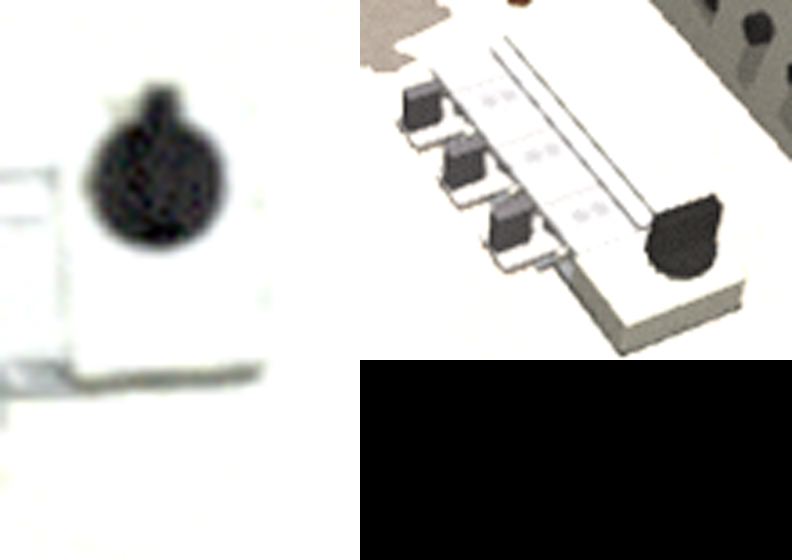

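The bar now points along world x (about -180°), which is the 0.8 rad notch after the first click. All three paddles are seated at the same depth. Handing in.

```bash
python3 -c "
from plant import *
print(sign_off())"
```

```text
the job is handed in; nothing more can be done
None
```

I finished the job and handed it in at about 58 s of the 210 s allowed; the sign-off gives no verdict.

- **Used paddle:** Only slot 1 held one. I drew it out and laid it flat on the tray floor; the later pictures show it lying inside the tray.
- **Fresh paddles:** All three were on the bench and are now in slots 1, 2 and 3. I pushed each against its end stop, then nudged each tab again with the closed fingers. Each nudge stopped hard at 15–20 N, at depths in line with the station's angle. I left the red and pink look-alikes alone.
- **Clamp knob:** I turned it clockwise in one grasp. The torque ran at about 0.25 N m, peaked near 0.37, then fell through zero and reversed to −0.23, so I let go there. The last picture shows the bar resting about where the first notch should be, one click past the start.

In one picture the paddle tails differed by about 2 mm between slots. That was within my pixel error, and the nudge check did not bear it out. I saw no sign of a grip slip, and no fresh paddle was knocked far aside.

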